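# Slide a kinematic stage top onto its seats and cam it down

### The arm

A 6-joint arm with a two-finger parallel gripper is mounted at the origin on a cart in front of the work surface, level with it; the furniture and walls round the work are solid. World frame = base frame: x ahead of the robot, y to its left, z up, the work surface at z = 0. Lengths are in m, angles in rad, forces in N, time in s.
With the tool pointing down it reaches from about 0.325 to 0.9 m from the base axis. Payload 6.1 kg.
Tool frame: the origin (TCP) lies at the very end of the fingers, on their centre line; the grasp point (between the pads) lies 19 mm behind it (arm.tcp_to_grasp is the z of the grasp point in the tool frame, in m); z points along the fingers, y is the direction in which the jaws open and shut (so a half turn about z gives the same grasp; the last joint's range is limited). The gripper opens to 87 mm and grips with 3 to 60 N. Pads are 19 mm wide; open, the fingers measure 117 mm over their backs; the gripper's body (75 mm by 190 mm) begins 51 mm behind the grasp point.
Start: joints at [-1.286, 0.22, 1.526, -0, 1.395, -0.126], TCP at [0.25, -0.573, 0.202] pointing down, gripper open.
Joint ranges: [-2.98, 2.98], [-0.91, 2.08], [0.09, 2.57], [-1.24, 4.39], [0.2, 2.65], [-2.68, 2.68]. Speed limits (rad/s): [2.57, 2.57, 3.01, 3.14, 3.14, 3.14].

### API

Orientations are given as a unit quaternion [x, y, z, w].
In Python, from plant import arm gives the robot as it stands.
- The arm moves only by the tool apply_moves, never from a script. Its argument "moves" is a list of rows, each a list of 7 numbers: the shift along the tool's x, y, z in cm, then the turn, a rotation vector about the tool's x, y, z in degrees, then the closure, from 0 (fully open) to 1 (shut). In form: [[dx, dy, dz, wx, wy, wz, claw], ...]. A call has 1 to 10 rows; each row is the pose to reach, as a shift and turn from the pose commanded when the call began, along the tool's axes at that moment; what a row does not reach only later rows make up. A row lasts 1/12 s, in which the tool goes at most 41.7 mm and 7.16 degrees, less where a joint would pass 70% of its speed; a pose out of reach is approached as far as the arm can. A call with a gripper value outside its range is refused whole. The fingers move at their own pace and stop on an object; "force" is the grip in N (left out, the last holds). Time passes only in rows, so rows that repeat a pose let the fingers close. It gives the time, the measured TCP pose, the force and the opening at its end, in the units of the state.
- arm.observe(): the state, without advancing time (a new reading comes with each control period).
- arm.capture(name): name is "side" or "top"; returns a dict with "frame" (480x640x3 uint8, blue, green, red), "camera_matrix" (3x3 intrinsics, pixels), "extrinsics" (4x4, takes a point from camera to world coordinates). Camera axes: x right, y down, z forward; pixel columns grow to the right and rows downward; lengths in m; the calibration is good to about 2 mm. A picture is of the moment at which its call begins. There is no depth.
- arm.close_job(): hands the job in, once; it reports no verdict.
The state is a dict: "time": time; "joint_pos": joint angles; "qd": joint speeds; "joint_torque": joint torques, N m; "tool_pos": TCP position; "tcp_rot": TCP orientation; "contact_force": force on the tool from outside, world axes, zero at the start; "moment": the same for the moment, N m; "grip_width": finger opening in m.
Only numpy, scipy, OpenCV 4.12 (cv2) and the standard library are available. Lean on these libraries where they do the work, as an engineer would, in place of code of your own. Each camera call takes 0.05 s, during which the arm holds its last target.

### The job

Swing the red-knobbed cam lever open, then push the loose steel stage top along the deck, without lifting it off, until its three ball feet drop into the cone, the groove and onto the flat pad so that it sits level under the clamp. Then swing the cam lever fully closed again so that the clamp toe presses on the stage top, and leave the tools round the base where they are.

Things in the scene. Friction and masses are not known exactly. Their poses are not given: they have to be found in the camera images.
- base: fixed grey base with a flat dark grey deck 24 mm above the bench. Origin: on the bench, under the centre of the stage top when seated. Its x axis is the direction in which the stage top is pushed home, y to the left of that, z up. Deck from x -180 to +95 mm, y -85 to +85 mm. Seats are brass, let in flush. Seated, the stage top's origin is at x 0, y 0, z 48 mm here, axes along the base's
- stage: loose steel plate 110 (x) x 100 (y) x 12 mm, 0.35 to 0.7 kg, on three 16 mm ball feet. Origin: centre of its upper face. Starts on the deck 90 to 115 mm short of its seats, up to 25 mm aside, turned up to 0.35 rad, about 6 mm higher than seated and a little tilted. Feet slide easily (friction 0.2) and fall home from within about 5 mm. A dark spot at x +28 mm marks the end that goes under the clamp
- foot_cone (a point): centre of the ball foot that belongs in the cone: in the stage top's frame x 38, y 0, z -22 mm
- foot_groove (a point): centre of the ball foot that belongs in the groove: stage frame x -38, y 38, z -22 mm
- foot_flat (a point): centre of the (shorter) ball foot that belongs on the flat pad: stage frame x -38, y -38, z -16 mm
- seat_cone (a point): centre of that ball when seated in the cone: base frame x 38, y 0, z 26 mm. The cone's mouth is 18.6 mm wide, walls at 45 degrees; the ball sinks 6 mm below where it slides on the deck
- seat_groove (a point): centre of that ball when seated in the V-groove: base frame x -38, y 38, z 26 mm. The groove is 18.6 mm wide, 32 mm long along the base's x, walls at 45 degrees
- seat_flat (a point): centre of that ball when seated on the round flat pad, which is flush with the deck: base frame x -38, y -38, z 32 mm
- cam_lever (a joint): angle of the cam lever about its upright pivot at base x 28, y 0: 0 = closed (toe down, lever points to the base's -x), 1.6 = fully open, a stop (toe 12 mm higher, lever points to the base's +y). Opens clockwise seen from above, stays where left, 2 to 4 N at the knob moves it. Starts at 0 to 0.4, when the toe is too low for the stage top to pass under
- lever_knob (a point): middle of the lever's upright red knob, 18 mm diameter, 24 mm tall (98 to 122 mm above the bench), 70 mm from the pivot; the lever's round bar under it is 85 to 95 mm above the bench. Push the knob sideways to swing the lever
- clamp_toe: black sprung toe, 14 mm diameter, under the bracket arm at base x 28, y 0; origin at the centre of its lower face. With the lever closed it presses on the seated stage top with about 4 N
- bracket (a point): middle of the top of the blue clamp bracket's arm, 80 mm above the bench: base x 60, y 0. The arm is 30 mm wide, its underside 66 mm above the bench, from base x 12 to 92 mm; its post stands at base x 68 to 92, y -22 to 22 mm
- wood_block: bystander: walnut block 24 x 48 x 45 mm, origin at the centre of its underside, on the bench beside the base
- gauge_block_2: bystander: steel gauge block 25 x 50 x 25 mm, origin at the centre of its underside, on the bench beside the base
- tape_measure: bystander: orange tape measure 32 x 77 x 58 mm, origin at the centre of its underside, on the bench to the left of the base
- oil_can: bystander: green oil can 64 x 83 x 146 mm with spout (body 80 mm tall), origin at its underside, on the bench to the right of the clamp end
Not all that is in view belongs to the job. There is more than one size of the stage; the one meant has the size given above. Leave any pink look-alike of the wood_block alone.

How it is judged:
On the way, in this order (a step that is already met when the one before it is completed fails the run):
1. the cam lever is swung open (past 1.3 rad) (value of joint cam_lever above 1.3 rad), for 0.1 s.
2. with the lever open, all three feet are home in their seats (distance between foot_cone and seat_cone below 0.0025 m and distance between foot_groove and seat_groove below 0.0025 m and distance between foot_flat and seat_flat below 0.0025 m and angle between stage's own z axis and vertical below 0.03 rad and value of joint cam_lever above 0.9 rad), for 0.2 s.
3. the cam lever is closed (under 0.18 rad) on the seated stage top (value of joint cam_lever below 0.18 rad), for 0.2 s.
At the end, for the whole second after the job is handed in: All three ball feet within 2.5 mm of their seated positions, stage top level within 0.03 rad and at rest, cam lever closed (under 0.18 rad) with the toe pressing on the stage top by more than 1.5 N, bystanders upright (distance between foot_cone and seat_cone below 0.0025 m and distance between foot_groove and seat_groove below 0.0025 m and distance between foot_flat and seat_flat below 0.0025 m and angle between stage's own z axis and vertical below 0.03 rad and value of joint cam_lever below 0.18 rad and contact force between clamp_toe and stage above 1.5 N and linear speed of stage below 0.01 m/s and angle between each of wood_block, gauge_block_2, tape_measure, oil_can's own z axis and vertical below 0.2 rad); the robot touches nothing.
It fails at once if the stage top is lifted more than about 2 cm off the deck (z of stage in the frame of base above 0.075 m).
It fails at once if the walnut block is moved more than 20 mm (distance of wood_block from where it was at the start of the episode above 0.02 m).
It fails at once if the steel gauge block is moved more than 20 mm (distance of gauge_block_2 from where it was at the start of the episode above 0.02 m).
It fails at once if the tape measure is moved more than 20 mm (distance of tape_measure from where it was at the start of the episode above 0.02 m).
It fails at once if the oil can is moved more than 20 mm (distance of oil_can from where it was at the start of the episode above 0.02 m).
It also fails if it takes over 72 s, if anything falls off the work surface, if the arm or the gripper's body presses on something with over 40 N, if the wrist force passes 120 N, or if a joint passes its speed limit or range.

## Working session

There is one attempt and no reset: what is moved stays moved. The work goes in short steps, Python scripts to look and compute and a tool call to move; the robot and the scene stay as the last step left them, time stands still between calls to the robot, and variables do not carry over. Pictures are saved under pics/ and viewed, and the job is handed in when it is done.

Besides the shell and the picture viewer there is one more tool, called after "Request:" as name(argument=value, ...) on one line, values as JSON. apply_moves: Moves the arm, as the interface text tells. Its arguments: {"type":"object","properties":{"moves":{"type":"array"},"force":{"type":"number"}},"required":["moves"]}

```bash
mkdir -p pics; ls; python3 - <<'E'
from plant import arm
import cv2,numpy as np
np.set_printoptions(precision=4,suppress=True)
for n in("side","top"):
    c=arm.capture(n); cv2.imwrite(f"pics/{n}0.png",c["frame"]); print(n,c["camera_matrix"],c["extrinsics"])
print(arm.observe(), arm.tcp_to_grasp)
E
```

```text
pics
side [[548.6634   0.     323.7438]
 [  0.     548.6634 233.041 ]
 [  0.       0.       1.    ]] [[ 0.9997  0.0005 -0.0253  0.5739]
 [ 0.0215 -0.5414  0.8405 -0.8753]
 [-0.0133 -0.8407 -0.5413  0.6438]
 [ 0.      0.      0.      1.    ]]
top [[486.9993   0.     321.9384]
 [  0.     486.9993 237.074 ]
 [  0.       0.       1.    ]] [[-0.0167 -0.9822  0.1873  0.4235]
 [-0.9998  0.015  -0.01   -0.0146]
 [ 0.007  -0.1874 -0.9823  0.927 ]
 [ 0.      0.      0.      1.    ]]
{'time': 0.1, 'joint_pos': array([-1.2861,  0.2211,  1.5275, -0.    ,  1.3947, -0.1261]), 'qd': array([-0.0003, -0.0016, -0.0016,  0.0001, -0.0007, -0.0015]), 'joint_torque': array([  0.0004, -49.5947, -38.8517,   0.0701,   0.0516,  -0.    ]), 'tool_pos': array([ 0.2494, -0.5724,  0.2007]), 'tcp_rot': array([ 0.979 ,  0.204 , -0.0001, -0.0009]), 'contact_force': array([ 0.5314, -0.2764, -0.603 ]), 'moment': array([0.065 , 0.0164, 0.0103]), 'grip_width': 0.08697271899603344} -0.0187
```

View pics/side0.png

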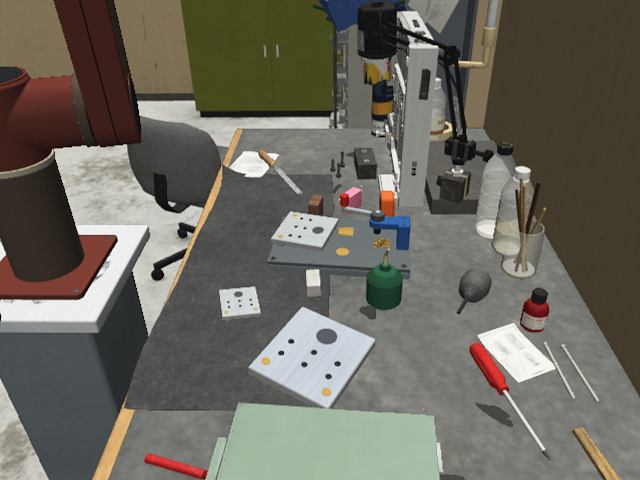

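View pics/top0.png

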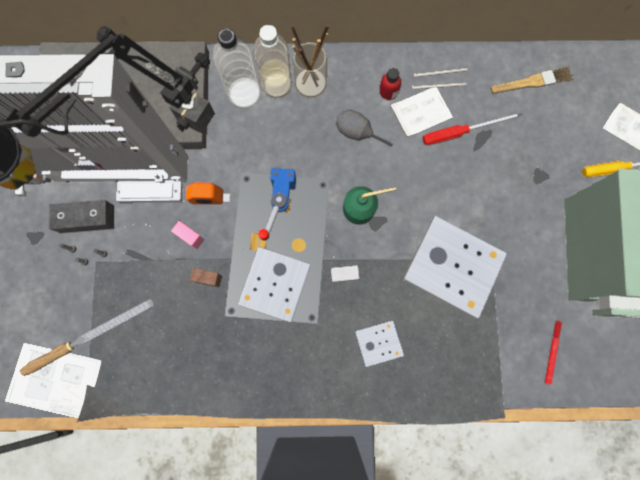

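The top view shows three candidate plates: on the deck around (274,284), a large one at (455,266) and a small one at (379,344). Only the first stands on the deck, and it looks about the right size. I'll enlarge it and measure.

```bash
cat > h.py <<'E'
import cv2,numpy as np
np.set_printoptions(precision=4,suppress=True)
def ray(c,u,v):
    K=c["camera_matrix"];E=c["extrinsics"]
    d=E[:3,:3]@np.linalg.inv(K)@np.array([u,v,1.]); return E[:3,3],d
def onz(c,u,v,z):
    o,d=ray(c,u,v); return o+d*(z-o[2])/d[2]
def proj(c,p):
    E=c["extrinsics"];q=E[:3,:3].T@(np.asarray(p)-E[:3,3]);q=c["camera_matrix"]@q;return q[:2]/q[2]
E
python3 - <<'E'
from plant import arm
from h import *
import pickle
d={}
for n,(a,b,w,h) in {"top":(170,150,220,180),"side":(230,170,200,150)}.items():
    c=arm.capture(n); d[n]=c
    cv2.imwrite(f"pics/{n}1.png",cv2.resize(c["frame"][b:b+h,a:a+w],None,fx=3.6,fy=3.3 if 0 else 3.6,interpolation=cv2.INTER_CUBIC)[:600])
pickle.dump(d,open("c0.pkl","wb"))
E
```

```text
(no output)
```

View pics/top1.png

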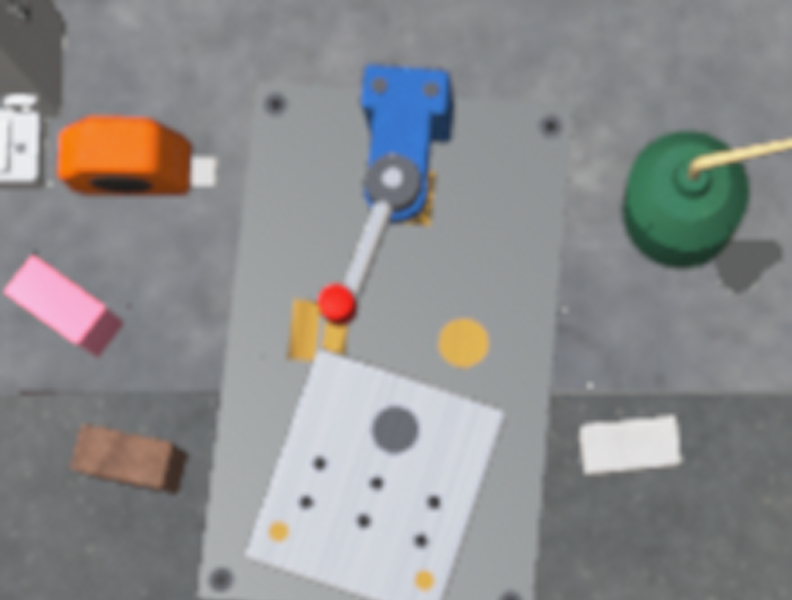

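View pics/side1.png

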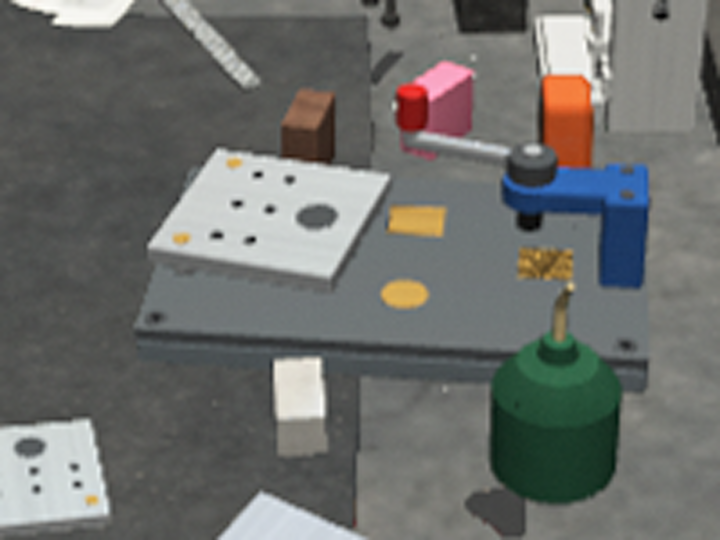

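```bash
python3 - <<'E'
from h import *
import pickle
d=pickle.load(open("c0.pkl","rb"))
c=d["top"]; f=c["frame"]; hsv=cv2.cvtColor(f,cv2.COLOR_BGR2HSV)
def blobs(c,m,box,minA=20):
    x0,y0,x1,y1=box; z=np.zeros(m.shape,np.uint8); z[y0:y1,x0:x1]=m[y0:y1,x0:x1]
    n,l,s,ct=cv2.connectedComponentsWithStats(z)
    return [(ct[i],s[i]) for i in range(1,n) if s[i][4]>=minA]
brass=cv2.inRange(hsv,(15,100,100),(30,255,255))
for ct,s in blobs(c,brass,(225,170,330,330),8): print("brass",ct,s[4],s[:4],onz(c,*ct,.024)[:2])
red=cv2.inRange(hsv,(0,150,100),(8,255,255))|cv2.inRange(hsv,(172,150,100),(180,255,255))
for ct,s in blobs(c,red,(225,170,330,330),8): print("red",ct,s[4],onz(c,*ct,.118)[:2])
dark=cv2.inRange(cv2.cvtColor(f,cv2.COLOR_BGR2GRAY),0,90)
for ct,s in blobs(c,dark,(225,170,332,330),4): print("dark",ct,s[4],onz(c,*ct,.024)[:2],onz(c,*ct,.054)[:2])
gray=cv2.cvtColor(f,cv2.COLOR_BGR2GRAY)
pl=cv2.inRange(gray,178,255)
for ct,s in blobs(c,pl,(225,240,320,330),500):
    z=np.zeros(pl.shape,np.uint8); z[240:330,225:320]=pl[240:330,225:320]
    cn=max(cv2.findContours(z,0,2)[0],key=cv2.contourArea); r=cv2.minAreaRect(cn); b=cv2.boxPoints(r)
    P=np.array([onz(c,*q,.054)[:2] for q in b]); print("plate",b,P,np.linalg.norm(P-np.roll(P,1,0),axis=1),P.mean(0))
c=d["side"]; f=c["frame"]; hsv=cv2.cvtColor(f,cv2.COLOR_BGR2HSV)
brass=cv2.inRange(hsv,(15,100,100),(30,255,255))
for ct,s in blobs(c,brass,(265,190,420,280),8): print("Sbrass",ct,s[4],onz(c,*ct,.024)[:2])
red=cv2.inRange(hsv,(0,150,80),(8,255,255))|cv2.inRange(hsv,(172,150,80),(180,255,255))
for ct,s in blobs(c,red,(325,180,370,215),8): print("Sred",ct,s,onz(c,*ct,.11)[:2])
E
```

```text
brass [287.6875 208.25  ] 16 [285 203   5   9] [0.6527 0.0406]
brass [254.0727 241.3182] 110 [250 234   9  16] [0.5895 0.1041]
brass [298.1898 244.8467] 137 [292 239  13  13] [0.5815 0.0211]
brass [262.587  243.3478] 46 [260 240   6   8] [0.5854 0.0881]
brass [246.875  297.3125] 16 [245 295   5   5] [0.4849 0.1164]
brass [287.4 310.6] 15 [286 309   4   4] [0.4594 0.0418]
red [263.0976 234.0122] 82 [0.5846 0.0766]
dark [292.3768 182.6377] 69 [0.7034 0.0314] [0.6941 0.0299]
dark [246.     178.7143] 7 [0.7126 0.1208] [0.703  0.1163]
dark [272.3333 181.3333] 9 [0.7066 0.07  ] [0.6972 0.0672]
dark [322.5 184.5] 4 [ 0.6988 -0.0266] [ 0.6897 -0.0262]
dark [288.  193.5] 4 [0.6818 0.0399] [0.6732 0.0381]
dark [283.6863 206.6471] 51 [0.6559 0.0483] [0.6482 0.0462]
dark [265.6364 237.1364] 22 [0.5972 0.0824] [0.5914 0.0792]
dark [286.5 299.5] 4 [0.4797 0.0434] [0.4778 0.0415]
dark [230.8 310.4] 5 [0.4615 0.1455] [0.4602 0.1402]
dark [311.2857 317.    ] 7 [ 0.4471 -0.0018] [ 0.4463 -0.0022]
plate [[236.7416 304.2002]
 [259.334  240.41  ]
 [311.9803 259.0555]
 [289.388  322.8458]] [[ 0.4709  0.1298]
 [ 0.5855  0.0906]
 [ 0.5498 -0.0048]
 [ 0.4368  0.0365]] [0.0994 0.1211 0.1019 0.1203] [0.5108 0.063 ]
Sbrass [345.0088 230.7807] 114 [0.5894 0.0958]
Sbrass [380.9286 242.8661] 112 [0.6616 0.0503]
Sbrass [341.9359 251.1923] 78 [0.5825 0.0205]
Sred [344.1553 199.2816] [340 193   9  13 103] [0.5869 0.0772]
```

```bash
cat >> h.py <<'E'
O=np.array([.6223,.0553]); yaw=-.0982
R=np.array([[np.cos(yaw),-np.sin(yaw)],[np.sin(yaw),np.cos(yaw)]])
def tob(p): return R.T@(np.asarray(p)[:2]-O)
def tow(p): return O+R@np.asarray(p)
def blob(m,box,minA=20):
    x0,y0,x1,y1=box; z=np.zeros(m.shape,np.uint8); z[y0:y1,x0:x1]=m[y0:y1,x0:x1]
    n,l,s,ct=cv2.connectedComponentsWithStats(z)
    return [(ct[i],s[i][4]) for i in range(1,n) if s[i][4]>=minA]
E
python3 - <<'E'
from h import *
import pickle
d=pickle.load(open("c0.pkl","rb"))
c=d["top"]; f=c["frame"]; g=cv2.cvtColor(f,cv2.COLOR_BGR2GRAY)
print(g[269,280],g[280,258])
for ct,a in blob(cv2.inRange(g,0,140),(262,255,297,284),40): print("spot",ct,a,onz(c,*ct,.0535)[:2],tob(onz(c,*ct,.0535)))
b1=onz(c,246.9,297.4,.054); b2=onz(c,287.4,310.6,.049); print(b1,b2,np.linalg.norm(b1-b2),tob(b1),tob(b2))
for n,uv,z in (("wood",(202,276),.045),("gauge",(344,273),.025),("pink",(184,233),.045),("tape",(200,192),.058),("oil",(360,205),.08)):
    print(n,tob(onz(c,*uv,z)))
s=d["side"]
print([tob(onz(s,*p,z)) for p,z in (((295,215.5),.054),((280,236),.049),((317.5,229.7),.0535))])
print("knob",tob(onz(c,263.1,234,.118)),tob(onz(s,344.2,199.3,.11)),"knob world closed/open",tow([-.042,0]),tow([.028,.07]))
E
```

```text
109 149
spot [279.4444 268.7778] 117 [0.5331 0.0541] [-0.0887 -0.01  ]
[0.4827 0.112  0.054 ] [0.4584 0.0403 0.049 ] 0.07584638670058674 [-0.1445  0.0427] [-0.1616 -0.031 ]
wood [-0.1123  0.1294]
gauge [-0.0833 -0.1278]
pink [-0.0362  0.1725]
tape [0.0406 0.1496]
oil [ 0.0346 -0.1451]
[array([-0.1421,  0.0391]), array([-0.1604, -0.034 ]), array([-0.0882, -0.0105])]
knob [-0.0396  0.0175] [-0.0373  0.0183] knob world closed/open [0.5805 0.0594] [0.657  0.1222]
```

```bash
cat >> h.py <<'E'
from scipy.spatial.transform import Rotation as Ro
def plan(s,xy,z,psi):
    """row from state s to world xy,z with tool y at world angle psi(deg)"""
    p=np.radians(psi); y=np.array([np.cos(p),np.sin(p),0]); zz=np.array([0,0,-1.]); x=np.cross(y,zz)
    T=np.column_stack([x,y,zz]); C=Ro.from_quat(s["tcp_rot"]).as_matrix()
    d=C.T@(np.array([*xy,z])-s["tool_pos"])*100
    w=np.degrees(Ro.from_matrix(C.T@T).as_rotvec())
    return np.round(np.r_[d,w],2)
E
python3 - <<'E'
from plant import arm
from h import *
s=arm.observe()
print(plan(s,[.585,.077],.2,69.5))
E
```

```text
[  56.7   -46.15    0.16   -0.02   -0.09 -135.96]
```

Request:
apply_moves(moves=[[56.7,-46.1,0,0,0,-136,0.42],[56.7,-46.1,0,0,0,-136,0.42],[56.7,-46.1,0,0,0,-136,0.42],[56.7,-46.1,0,0,0,-136,0.42],[56.7,-46.1,0,0,0,-136,0.42],[56.7,-46.1,0,0,0,-136,0.42],[56.7,-46.1,0,0,0,-136,0.42],[56.7,-46.1,0,0,0,-136,0.42],[56.7,-46.1,0,0,0,-136,0.42],[56.7,-46.1,0,0,0,-136,0.42]])

```text
time: 1.03
tool_pos: [0.4414, -0.201, 0.2017]
tcp_rot: [0.672, 0.74, 0.0, 0.0]
contact_force: [1.7, -0.5, -0.7]
grip_width: 0.0509
```

```bash
python3 - <<'E'
from plant import arm
from h import *
s=arm.observe()
print(s["joint_pos"],s["tool_pos"],plan(s,[.585,.077],.17,69.5))
E
```

```text
[-0.59   -0.1209  1.8807 -0.      1.3813 -0.6859] [ 0.4414 -0.201   0.2017] [ 26.29  16.95   3.17   0.01   0.03 -64.  ]
```

Request:
apply_moves(moves=[[26.3,16.9,0,0,0,-64,0.42],[26.3,16.9,0,0,0,-64,0.42],[26.3,16.9,0,0,0,-64,0.42],[26.3,16.9,0,0,0,-64,0.42],[26.3,16.9,0,0,0,-64,0.42],[26.3,16.9,0,0,0,-64,0.42],[26.3,16.9,0,0,0,-64,0.42],[26.3,16.9,3,0,0,-64,0.42],[26.3,16.9,3,0,0,-64,0.42],[26.3,16.9,3,0,0,-64,0.42]])

```text
time: 1.87
tool_pos: [0.5843, 0.0758, 0.169]
tcp_rot: [0.177, 0.984, -0.0, -0.002]
contact_force: [0.6, 0.5, 0.4]
grip_width: 0.0504
```

```bash
python3 - <<'E'
from plant import arm
from h import *
s=arm.observe()
print(s["joint_pos"],s["tool_pos"],plan(s,[.585,.077],.104,69.5))
E
```

```text
[-0.0047  0.1644  1.6532 -0.0001  1.3287 -1.2187] [0.5843 0.0758 0.169 ] [-0.06  0.14  6.5  -0.1  -0.25  0.06]
```

Request:
apply_moves(moves=[[-0.1,0.1,3,0,0,0,0.42],[-0.1,0.1,5,0,0,0,0.42],[-0.1,0.1,6.5,0,0,0,0.42],[-0.1,0.1,6.5,0,0,0,0.42]])

```text
time: 2.2
tool_pos: [0.5845, 0.074, 0.1035]
tcp_rot: [0.183, 0.983, -0.001, -0.003]
contact_force: [-0.1, 0.3, 0.3]
grip_width: 0.0505
```

```bash
python3 - <<'E'
from plant import arm
from h import *
s=arm.observe()
print(s["tool_pos"],s["contact_force"])
c=arm.capture("side"); cv2.imwrite("pics/s2.png",cv2.resize(c["frame"][130:280,250:450],None,fx=3.6,fy=3.6))
P=tow([.028,0])
for th in (.261,.5,.75,1.0,1.2,1.4,1.5,1.6):
    k=tow([.028-.07*np.cos(th),.07*np.sin(th)])
    print(th,plan(s,k,s["tool_pos"][2],69.5-np.degrees(th-.261)))
E
```

```text
[0.5845 0.074  0.1035] [-0.1168  0.3141  0.349 ]
0.261 [ 0.1   0.3  -0.   -0.12 -0.29 -0.61]
0.5 [-0.08  1.96 -0.   -0.15 -0.28 13.09]
0.75 [-0.69  3.6  -0.01 -0.19 -0.26 27.41]
1.0 [-1.68  5.03 -0.02 -0.22 -0.24 41.73]
1.2 [-2.71  5.98 -0.03 -0.25 -0.22 53.19]
1.4 [-3.91  6.7  -0.03 -0.27 -0.19 64.65]
1.5 [-4.56  6.96 -0.04 -0.29 -0.18 70.38]
1.6 [-5.23  7.17 -0.04 -0.3  -0.17 76.11]
```

View pics/s2.png

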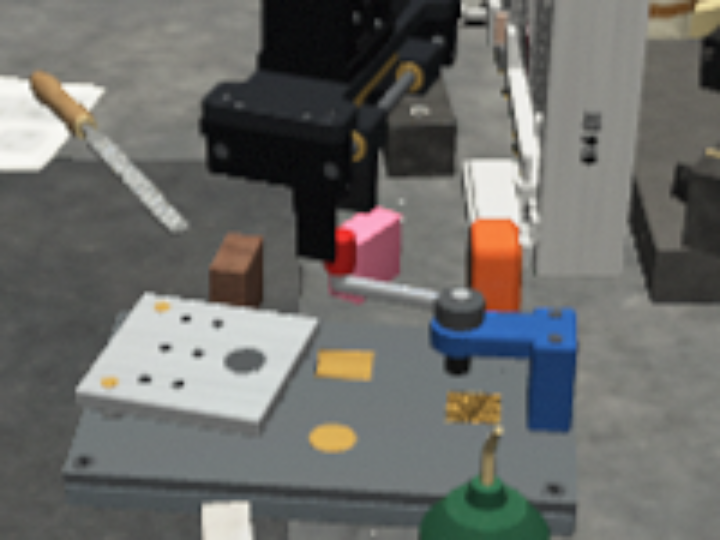

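Request:
apply_moves(moves=[[0.1,0.3,0,0,0,0,0.62],[0.1,0.3,0,0,0,0,0.62],[0.0,1.1,0,0,0,6.5,0.62],[-0.1,2.0,0,0,0,13,0.62],[-0.35,2.8,0,0,0,20,0.62],[-0.7,3.6,0,0,0,27,0.62],[-1.15,4.3,0,0,0,34,0.62],[-1.7,5.0,0,0,0,41.5,0.62],[-1.7,5.0,0,0,0,41.5,0.62]])

```text
time: 3.0
tool_pos: [0.6229, 0.1163, 0.1088]
tcp_rot: [0.52, 0.854, 0.001, 0.002]
contact_force: [-0.3, 0.2, 0.0]
grip_width: 0.0332
```

```bash
python3 - <<'E'
from plant import arm
from h import *
s=arm.observe()
print(s["tool_pos"],s["contact_force"],tob(s["tool_pos"]))
for th in (1.0,1.1,1.2,1.3,1.4,1.5,1.6,1.66):
    k=tow([.028-.07*np.cos(th),.07*np.sin(th)])
    print(th,plan(s,k,s["tool_pos"][2],69.5-np.degrees(th-.261)))
E
```

```text
[0.6229 0.1163 0.1088] [-0.3409  0.1749  0.0432] [-0.0054  0.0607]
1.0 [ 0.09 -0.47 -0.    0.23  0.08  0.22]
1.1 [0.05 0.23 0.   0.23 0.07 5.95]
1.2 [-0.06  0.92  0.    0.23  0.06 11.68]
1.3 [-0.23  1.6   0.01  0.24  0.05 17.41]
1.4 [-0.48  2.25  0.01  0.24  0.03 23.14]
1.5 [-0.79  2.88  0.01  0.24  0.02 28.87]
1.6 [-1.15  3.48  0.02  0.24  0.01 34.59]
1.66 [-1.4   3.81  0.02  0.24  0.   38.03]
```

Request:
apply_moves(moves=[[0.0,0.3,0.3,0,0,6,0.62],[0.0,0.9,0.3,0,0,12,0.62],[-0.2,1.6,0.3,0,0,17,0.62],[-0.5,2.2,0.3,0,0,23,0.62],[-0.8,2.9,0.3,0,0,29,0.62],[-1.15,3.4,0.3,0,0,34.5,0.62],[-1.3,3.7,0.3,0,0,36.5,0.62],[-1.3,3.7,0.3,0,0,36.5,0.62]])

```text
time: 3.67
tool_pos: [0.6605, 0.1208, 0.105]
tcp_rot: [0.759, 0.651, 0.001, 0.001]
contact_force: [0.2, -0.4, 0.2]
grip_width: 0.033
```

```bash
python3 - <<'E'
from plant import arm
from h import *
s=arm.observe()
print(s["tool_pos"],s["contact_force"],tob(s["tool_pos"]),s["joint_pos"])
for n in ("side","top"):
    c=arm.capture(n); a,b=(250,130) if n=="side" else (200,150)
    cv2.imwrite(f"pics/{n}3.png",cv2.resize(c["frame"][b:b+150,a:a+200],None,fx=3.6,fy=3.6))
E
```

```text
[0.6605 0.1208 0.105 ] [ 0.1554 -0.3902  0.1607] [0.0316 0.0689] [ 0.0636  0.4049  1.4836 -0.0001  1.251   0.2165]
```

View pics/side3.png

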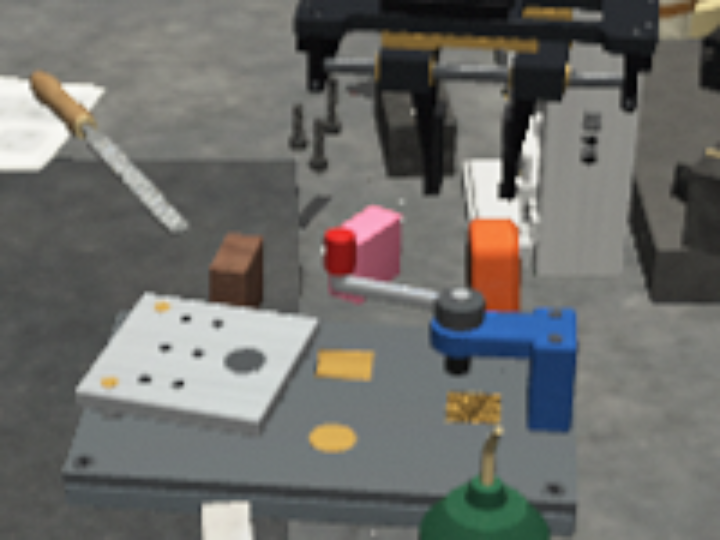

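View pics/top3.png

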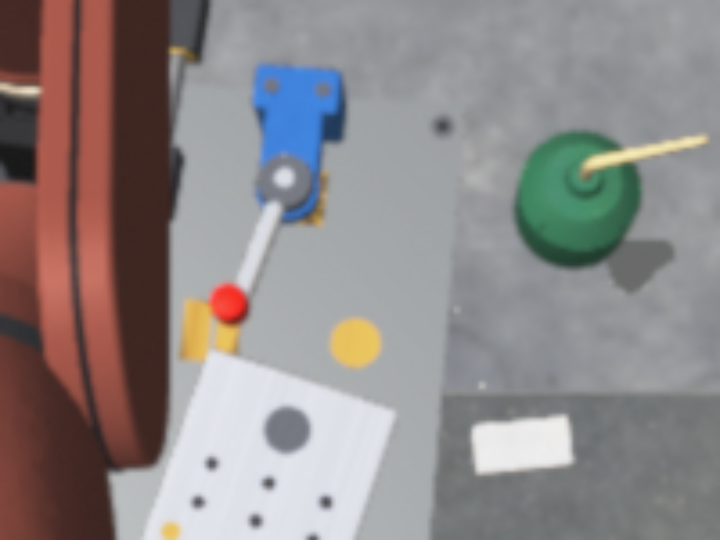

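```bash
python3 - <<'E'
from plant import arm
from h import *
s=arm.observe()
C=Ro.from_quat(s["tcp_rot"]).as_matrix()
for n in ("side","top"):
    c=arm.capture(n)
    print(n,[proj(c,s["tool_pos"]+C@[0,a,0]) for a in (-.024,0,.024)], proj(c,[0,0,0]),proj(c,[0,0,.1]))
    cv2.imwrite(f"pics/{n}4.png",c["frame"])
E
```

```text
side [array([367.7218, 190.3543]), array([379.3725, 191.1651]), array([391.0989, 191.9812])] [ 50.9025 266.5043] [ 36.0646 224.0771]
top [array([236.5182, 206.9589]), array([238.8075, 193.7441]), array([241.073, 180.667])] [313.7176 582.7681] [313.081  616.6471]
```

View pics/side4.png

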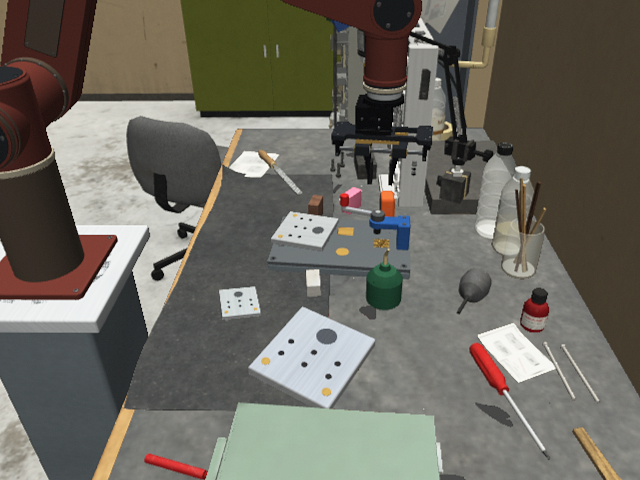

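View pics/top4.png

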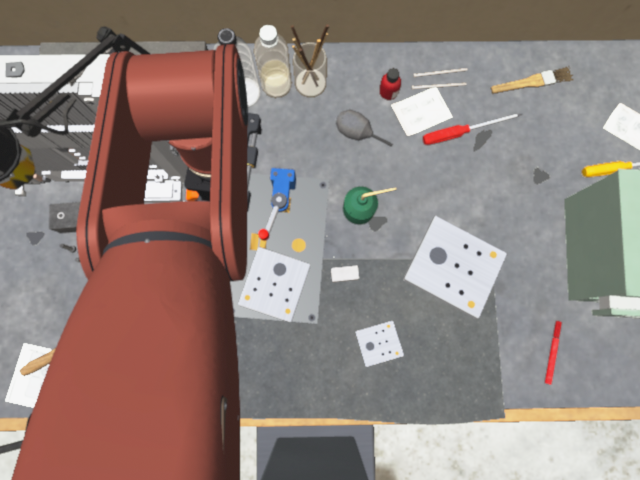

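```bash
python3 - <<'E'
from h import *
f=cv2.imread("pics/side4.png")
c=f[110:220,320:460].copy()
cv2.imwrite("pics/s5.png",cv2.resize(c,None,fx=5.4,fy=5.4,interpolation=cv2.INTER_CUBIC))
E
```

```text
(no output)
```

View pics/s5.png

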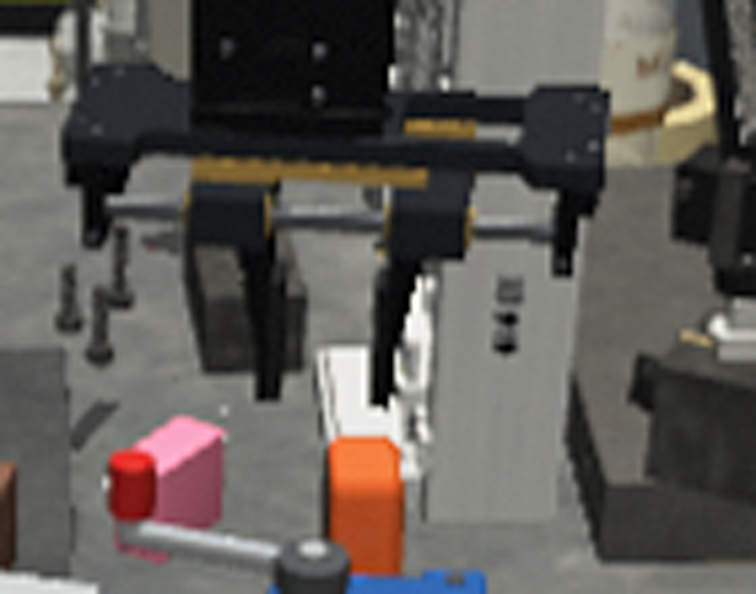

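```bash
python3 - <<'E'
from plant import arm
from h import *
s=arm.observe()
print(plan(s,[.40,.08],.16,84.4),plan(s,tow([-.25,0]),.16,84.4),tow([-.25,0]))
E
```

```text
[ -7.99 -25.01  -5.6    0.02   0.01 -93.12] [ -8.41 -27.62  -5.6    0.02   0.01 -93.12] [0.3735 0.0798]
```

Request:
apply_moves(moves=[[0,0,-5.6,0,0,0,0.62],[0,0,-5.6,0,0,0,0.62],[-8.4,-27.6,-5.6,0,0,-93,1],[-8.4,-27.6,-5.6,0,0,-93,1],[-8.4,-27.6,-5.6,0,0,-93,1],[-8.4,-27.6,-5.6,0,0,-93,1],[-8.4,-27.6,-5.6,0,0,-93,1],[-8.4,-27.6,-5.6,0,0,-93,1],[-8.4,-27.6,-5.6,0,0,-93,1],[-8.4,-27.6,-5.6,0,0,-93,1]])

```text
time: 4.7
tool_pos: [0.3675, 0.0804, 0.1586]
tcp_rot: [0.351, 0.936, -0.0, -0.001]
contact_force: [0.5, -0.2, -0.0]
grip_width: 0.0009
```

```bash
python3 - <<'E'
from plant import arm
from h import *
s=arm.observe()
print(plan(s,[.375,.08],.06,84.4),s["tool_pos"],s["joint_pos"])
E
```

```text
[ -0.6    0.48   9.86  -0.05  -0.07 -35.49] [0.3675 0.0804 0.1586] [ 0.0051 -0.3854  2.1756 -0.0003  1.3528 -0.8485]
```

Request:
apply_moves(moves=[[-0.6,0.5,3,0,0,-35.5,1],[-0.6,0.5,6,0,0,-35.5,1],[-0.6,0.5,9.9,0,0,-35.5,1],[-0.6,0.5,11,0,0,-35.5,1],[-0.6,0.5,11,0,0,-35.5,1],[-0.6,0.5,11,0,0,-35.5,1],[-0.6,0.5,11,0,0,-35.5,1]])

```text
time: 5.28
tool_pos: [0.3825, 0.0803, 0.0504]
tcp_rot: [0.054, 0.999, 0.0, 0.001]
contact_force: [0.6, 0.8, -0.0]
grip_width: 0.0004
```

```bash
python3 - <<'E'
from plant import arm
from h import *
s=arm.observe()
C=Ro.from_quat(s["tcp_rot"]).as_matrix()
for n in ("side","top"):
    c=arm.capture(n); p=proj(c,s["tool_pos"]); print(n,p)
    f=c["frame"]; u,v=p.astype(int); a,b=max(0,u-100),max(0,v-75)
    print(a,b); cv2.imwrite(f"pics/{n}6.png",cv2.resize(f[b:b+150,a:a+200],None,fx=3.6,fy=3.6,interpolation=cv2.INTER_CUBIC))
E
```

```text
side [244.6117 223.9563]
144 148
top [264.5891 354.7454]
164 279
```

View pics/side6.png

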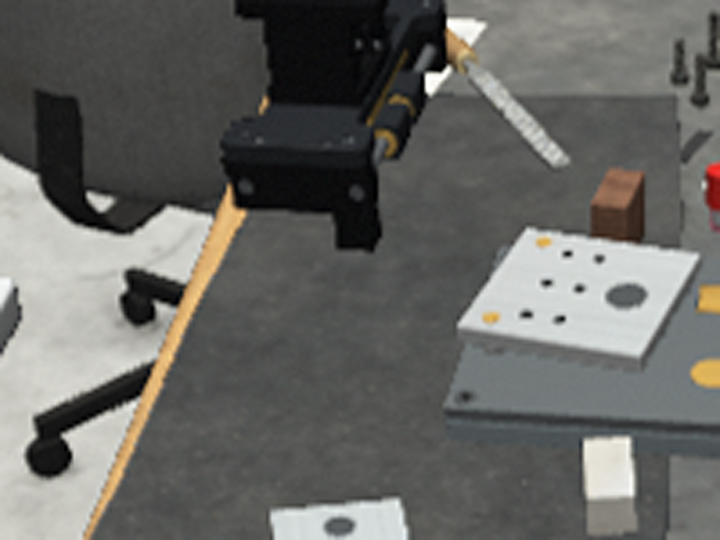

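View pics/top6.png

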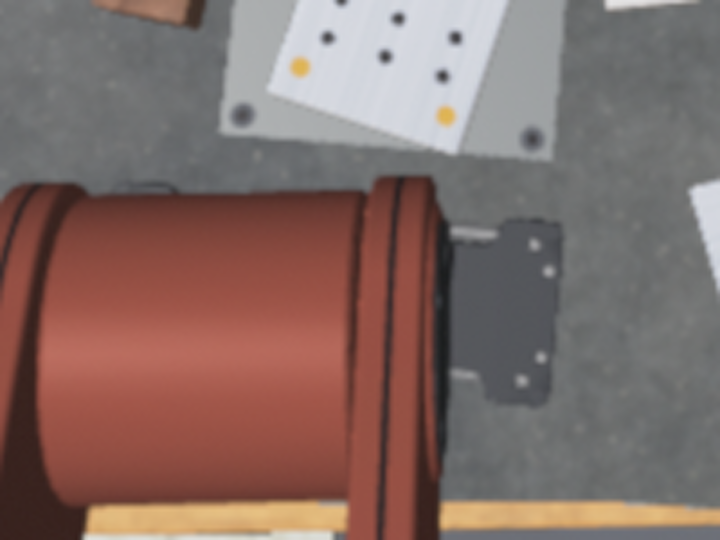

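```bash
python3 - <<'E'
from plant import arm
from h import *
s=arm.observe(); c=arm.capture("top"); d=arm.capture("side")
for z in (.12,.14,.16,.18): print(z,onz(c,319,365.7,z))
# side: end plate front face lower corners  & tip ray
for z in (.05,.06,.07,.08): print(z,onz(d,243.2,216.9,z))
print(s["tool_pos"],s["contact_force"])
E
```

```text
0.12 [ 0.3672 -0.0146  0.12  ]
0.14 [ 0.3686 -0.0146  0.14  ]
0.16 [ 0.37   -0.0146  0.16  ]
0.18 [ 0.3714 -0.0146  0.18  ]
0.05 [0.3754 0.1091 0.05  ]
0.06 [0.3787 0.0926 0.06  ]
0.07 [0.3821 0.076  0.07  ]
0.08 [0.3854 0.0594 0.08  ]
[0.3829 0.0804 0.0508] [-1.0118  0.3507  0.4058]
```

Request:
apply_moves(moves=[[0,0,2,0,0,0,1],[0,0,3.5,0,0,0,1],[0,0,3.5,0,0,0,1],[0,0,4,0,0,0,1],[0,0,4.2,0,0,0,1],[0,0,4.4,0,0,0,1],[0,0,4.4,0,0,0,1]])

```text
time: 6.07
tool_pos: [0.382, 0.0803, 0.006]
tcp_rot: [0.053, 0.999, 0.0, 0.0]
contact_force: [-0.2, -0.1, -0.5]
grip_width: 0.0004
```

```bash
python3 - <<'E'
from plant import arm
from h import *
s=arm.observe(); d=arm.capture("side"); p=proj(d,s["tool_pos"]); print(p,s["tool_pos"],s["contact_force"])
u,v=p.astype(int); cv2.imwrite("pics/s7.png",cv2.resize(d["frame"][v-60:v+40,u-70:u+70],None,fx=5.4,fy=5.4,interpolation=cv2.INTER_CUBIC)); print(u-70,v-60)
E
```

```text
[246.3011 241.9229] [0.382  0.0803 0.006 ] [-0.193  -0.1203 -0.5184]
176 181
```

View pics/s7.png

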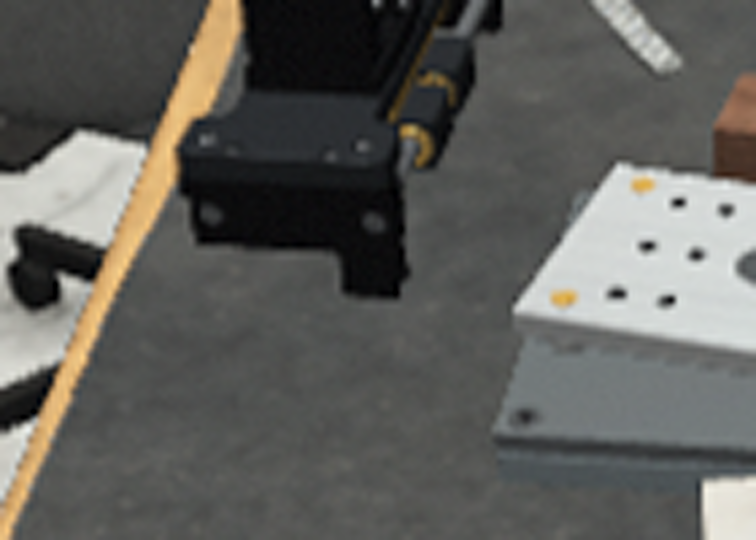

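Request:
apply_moves(moves=[[0,0,0.3,0,0,0,1],[0,0,0.5,0,0,0,1],[0,0,0.7,0,0,0,1],[0,0,0.8,0,0,0,1],[0,0,0.8,0,0,0,1]])

```text
time: 6.53
tool_pos: [0.3813, 0.0803, -0.0027]
tcp_rot: [0.053, 0.999, -0.0, -0.0]
contact_force: [-0.0, -0.1, 0.9]
grip_width: 0.0004
```

Request:
apply_moves(moves=[[0,0,0.3,0,0,0,1],[0,0,0.5,0,0,0,1],[0,0,0.7,0,0,0,1],[0,0,0.8,0,0,0,1],[0,0,0.8,0,0,0,1]])

```text
time: 6.95
tool_pos: [0.3814, 0.0803, -0.0107]
tcp_rot: [0.053, 0.999, 0.0, -0.0]
contact_force: [0.8, -0.3, 0.0]
grip_width: 0.001
```

Request:
apply_moves(moves=[[0,0,0.2,0,0,0,1],[0,0,0.4,0,0,0,1],[0,0,0.5,0,0,0,1],[0,0,0.5,0,0,0,1]])

```text
time: 7.28
tool_pos: [0.3814, 0.0803, -0.0157]
tcp_rot: [0.053, 0.999, -0.0, -0.0]
contact_force: [-0.3, 0.5, 0.1]
grip_width: 0.0005
```

Request:
apply_moves(moves=[[0,0,0.2,0,0,0,1],[0,0,0.3,0,0,0,1],[0,0,0.4,0,0,0,1],[0,0,0.4,0,0,0,1]])

```text
time: 7.62
tool_pos: [0.3815, 0.0803, -0.0196]
tcp_rot: [0.053, 0.999, -0.0, -0.0]
contact_force: [-0.6, 0.0, -0.5]
grip_width: 0.0006
```

Request:
apply_moves(moves=[[0,0,0.15,0,0,0,1],[0,0,0.3,0,0,0,1],[0,0,0.3,0,0,0,1]])

```text
time: 7.87
tool_pos: [0.3819, 0.0803, -0.0206]
tcp_rot: [0.053, 0.999, -0.0, -0.001]
contact_force: [-9.8, 0.4, 25.5]
grip_width: 0.0008
```

```bash
python3 - <<'E'
from plant import arm
from h import *
s=arm.observe(); d=arm.capture("side"); print(s["tool_pos"],s["contact_force"],s["joint_torque"])
cv2.imwrite("pics/s8.png",cv2.resize(d["frame"][180:300,160:320],None,fx=5,fy=5,interpolation=cv2.INTER_CUBIC))
E
```

```text
[ 0.3819  0.0803 -0.0206] [-9.8259  0.3941 25.4814] [ -0.5931 -20.4815 -26.3522   0.1448  -3.3863  -0.0027]
```

View pics/s8.png

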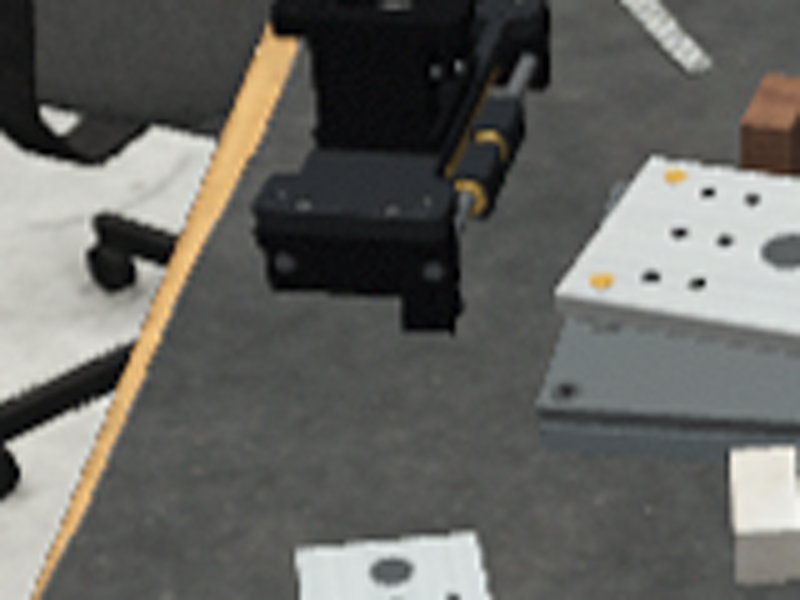

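Request:
apply_moves(moves=[[0,0,-3,0,0,0,0.42],[0,0,-7,0,0,0,0.42],[0,0,-11,0,0,0,0.42],[0,0,-15,0,0,0,0.42],[0,0,-17,0,0,0,0.42]])

```text
time: 8.33
tool_pos: [0.384, 0.0804, 0.1528]
tcp_rot: [0.053, 0.999, 0.0, 0.003]
contact_force: [1.3, -0.6, 0.7]
grip_width: 0.026
```

```bash
python3 - <<'E'
from plant import arm
from h import *
s=arm.observe(); print(s["tool_pos"],s["contact_force"])
print(plan(s,[.585,.077],.15,69.5))
E
```

```text
[0.384  0.0804 0.1528] [ 1.3223 -0.6035  0.6874]
[-20.02   1.78   0.42   0.09   0.39  14.46]
```

Request:
apply_moves(moves=[[-20,1.8,0,0,0,14.5,0.42],[-20,1.8,0,0,0,14.5,0.42],[-20,1.8,0,0,0,14.5,0.42],[-20,1.8,0,0,0,14.5,0.42],[-20,1.8,0,0,0,14.5,0.42],[-20,1.8,0,0,0,14.5,0.42],[-20,1.8,0,0,0,14.5,0.42],[-20,1.8,0,0,0,14.5,0.42]])

```text
time: 9.0
tool_pos: [0.5816, 0.0772, 0.1467]
tcp_rot: [0.178, 0.984, -0.0, -0.001]
contact_force: [-0.4, 0.1, 1.0]
grip_width: 0.0505
```

```bash
python3 - <<'E'
from plant import arm
from h import *
s=arm.observe(); print(s["tool_pos"],s["contact_force"])
print(plan(s,[.585,.077],.084,69.5))
E
```

```text
[0.5816 0.0772 0.1467] [-0.4417  0.069   1.0413]
[-0.34  0.11  6.27 -0.04 -0.11 -0.04]
```

Request:
apply_moves(moves=[[-0.3,0.1,3,0,0,0,0.42],[-0.3,0.1,5,0,0,0,0.42],[-0.3,0.1,6.3,0,0,0,0.42],[-0.3,0.1,6.3,0,0,0,0.42],[-0.3,0.1,6.3,0,0,0,0.62],[-0.3,0.1,6.3,0,0,0,0.62]])

```text
time: 9.5
tool_pos: [0.5862, 0.0771, 0.0863]
tcp_rot: [0.178, 0.984, 0.0, 0.001]
contact_force: [-0.1, 0.0, -0.7]
grip_width: 0.0432
```

```bash
python3 - <<'E'
from plant import arm
from h import *
s=arm.observe()
print(s["tool_pos"],s["contact_force"],tob(s["tool_pos"]))
c=arm.capture("side"); cv2.imwrite("pics/s9.png",cv2.resize(c["frame"][150:250,290:430],None,fx=5.4,fy=5.4))
for th in (.261,.4,.5,.6,.75,.9,1.0):
    k=tow([.028-.07*np.cos(th),.07*np.sin(th)])
    print(th,plan(s,k,.084,69.5-np.degrees(th-.261)))
E
```

```text
[0.5862 0.0771 0.0863] [-0.07    0.0006 -0.6719] [-0.038   0.0182]
0.261 [ 0.15 -0.05  0.23  0.05  0.12 -0.04]
0.4 [0.08 0.92 0.23 0.05 0.12 7.93]
0.5 [-0.05  1.6   0.24  0.06  0.11 13.66]
0.6 [-0.25  2.27  0.24  0.07  0.11 19.38]
0.75 [-0.67  3.23  0.24  0.07  0.11 27.98]
0.9 [-1.23  4.12  0.24  0.08  0.1  36.57]
1.0 [-1.68  4.66  0.24  0.09  0.1  42.3 ]
```

View pics/s9.png

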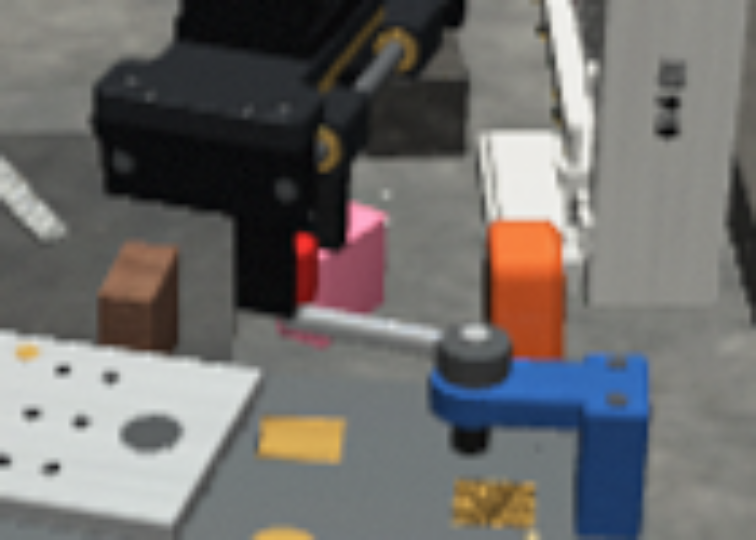

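```bash
python3 - <<'E'
from plant import arm
from h import *
s=arm.observe()
c=arm.capture("side")
C=Ro.from_quat(s["tcp_rot"]).as_matrix()
for a in (-.095,-.03,0,.03,.095):
  for z in (0,-.02,-.07): 
    p=proj(c,s["tool_pos"]+C@[0,a,z]); print(a,z,p,(p-[290,150])*5.4)
print("knob top/bot",[(proj(c,[*tow([-.0396,.0181]),z])-[290,150])*5.4 for z in (.122,.098)])
E
```

```text
-0.095 0 [326.6178 233.5208] [197.7361 451.0122]
-0.095 -0.02 [326.4721 224.4549] [196.9495 402.0565]
-0.095 -0.07 [326.094  200.9229] [194.9079 274.9837]
-0.03 0 [338.7479 216.7063] [263.2385 360.2139]
-0.03 -0.02 [338.7321 207.8991] [263.1533 312.6554]
-0.03 -0.07 [338.6912 185.0796] [262.9326 189.43  ]
0 0 [343.971  209.4661] [291.4434 321.1169]
0 -0.02 [344.0074 200.7754] [291.6399 274.1873]
0 -0.07 [344.1016 178.2751] [292.1486 152.6855]
0.03 0 [348.9775 202.5261] [318.4787 283.6411]
0.03 -0.02 [349.0618 193.95  ] [318.9337 237.33  ]
0.03 -0.07 [349.2798 171.7626] [320.1108 117.5178]
0.095 0 [359.1434 188.4344] [373.3744 207.5457]
0.095 -0.02 [359.3185 180.0994] [374.3198 162.537 ]
0.095 -0.07 [359.7707 158.5682] [376.762   46.2684]
knob top/bot [array([286.6644, 237.4799]), array([286.2898, 294.5412])]
```

Request:
apply_moves(moves=[[0.15,0.0,0.2,0,0,0,0.62],[0.1,0.9,0.2,0,0,7,0.62],[-0.05,1.6,0.2,0,0,13.5,0.62],[-0.25,2.25,0.2,0,0,19.5,0.62],[-0.45,2.75,0.2,0,0,24,0.62],[-0.8,3.45,0.2,0,0,30,0.62],[-1.25,4.1,0.2,0,0,36.5,0.62],[-1.7,4.65,0.2,0,0,42,0.62],[-1.7,4.65,0.2,0,0,42,0.62]])

```text
time: 10.35
tool_pos: [0.6183, 0.1153, 0.083]
tcp_rot: [0.52, 0.854, 0.0, 0.0]
contact_force: [-0.4, -0.0, 0.2]
grip_width: 0.0333
```

```bash
python3 - <<'E'
from plant import arm
from h import *
s=arm.observe()
print(s["tool_pos"],s["contact_force"],tob(s["tool_pos"]))
for th in (1.0,1.1,1.2,1.3,1.4,1.5,1.6,1.66):
    k=tow([.028-.07*np.cos(th),.07*np.sin(th)])
    print(th,plan(s,k,.084,69.5-np.degrees(th-.261)))
E
```

```text
[0.6183 0.1153 0.083 ] [-0.3631 -0.0196  0.1606] [-0.0099  0.0593]
1.0 [-0.04 -0.01 -0.1   0.02 -0.01  0.13]
1.1 [-0.08  0.68 -0.1   0.02 -0.01  5.86]
1.2 [-0.18  1.38 -0.1   0.02 -0.01 11.59]
1.3 [-0.36  2.05 -0.1   0.02 -0.01 17.32]
1.4 [-0.6   2.71 -0.1   0.02 -0.02 23.05]
1.5 [-0.91  3.34 -0.1   0.02 -0.02 28.78]
1.6 [-1.27  3.93 -0.1   0.02 -0.02 34.51]
1.66 [-1.52  4.27 -0.1   0.02 -0.02 37.94]
```

Request:
apply_moves(moves=[[-0.1,0.7,0,0,0,6,0.62],[-0.2,1.4,0,0,0,11.5,0.62],[-0.35,2.05,0,0,0,17,0.62],[-0.6,2.7,0,0,0,23,0.62],[-0.9,3.35,0,0,0,28.5,0.62],[-1.25,3.9,0,0,0,34,0.62],[-1.5,4.25,0,0,0,36.5,0.62],[-1.5,4.25,0,0,0,36.5,0.62]])

```text
time: 11.02
tool_pos: [0.6625, 0.1213, 0.0827]
tcp_rot: [0.76, 0.65, 0.0, -0.0]
contact_force: [-0.7, 1.0, -0.3]
grip_width: 0.0332
```

```bash
python3 - <<'E'
from plant import arm
from h import *
s=arm.observe()
print(s["tool_pos"],s["contact_force"],tob(s["tool_pos"]))
c=arm.capture("side"); cv2.imwrite("pics/s10.png",cv2.resize(c["frame"][130:250,290:450],None,fx=5,fy=5))
print(plan(s,s["tool_pos"][:2],.16,-15))
E
```

```text
[0.6625 0.1213 0.0827] [-0.6874  0.9655 -0.2517] [0.0335 0.0696]
[ 0.   -0.   -7.73 -0.02 -0.03  6.04]
```

View pics/s10.png

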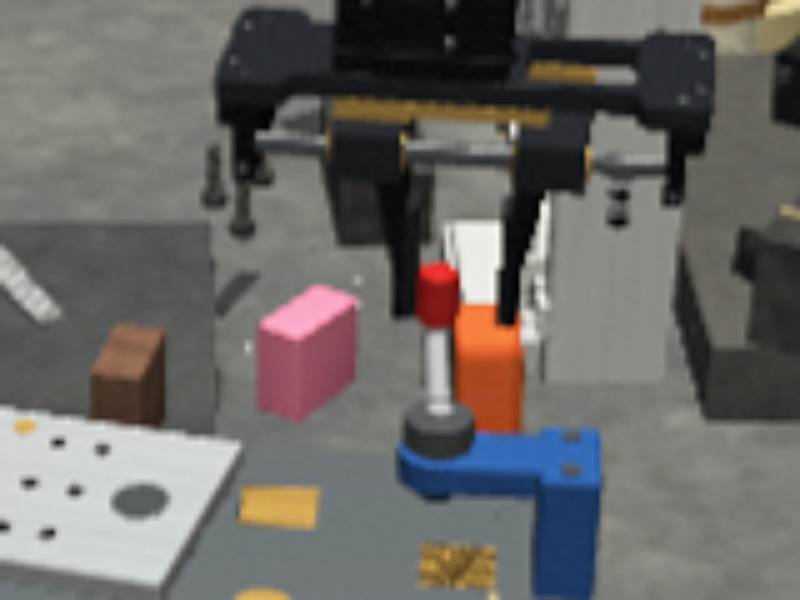

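Request:
apply_moves(moves=[[0,0,-3,0,0,0,0.5],[0,0,-7,0,0,0,0.45],[0,0,-7.5,0,0,0,0.31]])

```text
time: 11.32
tool_pos: [0.6665, 0.1207, 0.166]
tcp_rot: [0.76, 0.65, 0.005, 0.004]
contact_force: [1.6, 1.1, 2.8]
grip_width: 0.0462
```

```bash
python3 - <<'E'
from plant import arm
from h import *
s=arm.observe()
print(s["tool_pos"],s["contact_force"],tow([-.235,0]))
print(plan(s,tow([-.235,0]),.14,84.4))
E
```

```text
[0.6665 0.1207 0.166 ] [1.5754 1.1456 2.7701] [0.3884 0.0783]
[ -8.47 -26.85   2.27   0.6    0.45 -93.25]
```

Request:
apply_moves(moves=[[-8.5,-26.8,0.5,0,0,-93.3,0.31],[-8.5,-26.8,0.5,0,0,-93.3,0.31],[-8.5,-26.8,0.5,0,0,-93.3,0.31],[-8.5,-26.8,0.5,0,0,-93.3,0.31],[-8.5,-26.8,0.5,0,0,-93.3,0.31],[-8.5,-26.8,0.5,0,0,-93.3,0.31],[-8.5,-26.8,0.5,0,0,-93.3,0.31],[-8.5,-26.8,2,0,0,-93.3,0.31],[-8.5,-26.8,2,0,0,-93.3,0.31],[-8.5,-26.8,2,0,0,-93.3,0.31]])

```text
time: 12.15
tool_pos: [0.384, 0.0787, 0.1378]
tcp_rot: [0.232, 0.973, 0.0, 0.001]
contact_force: [0.5, 0.3, -0.5]
grip_width: 0.0598
```

```bash
python3 - <<'E'
from plant import arm
from h import *
s=arm.observe()
print(s["tool_pos"],s["contact_force"],plan(s,tow([-.235,0]),.012,84.4))
E
```

```text
[0.384  0.0787 0.1378] [ 0.5053  0.2596 -0.5187] [ -0.38   0.16  12.59   0.01   0.15 -21.28]
```

Request:
apply_moves(moves=[[-0.4,0.2,2,0,0,-21.3,0.31],[-0.4,0.2,5,0,0,-21.3,0.31],[-0.4,0.2,8,0,0,-21.3,0.31],[-0.4,0.2,11,0,0,-21.3,0.31],[-0.4,0.2,12.6,0,0,-21.3,0.31],[-0.4,0.2,12.6,0,0,-21.3,0.31],[-0.4,0.2,12.6,0,0,-21.3,0.31]])

```text
time: 12.73
tool_pos: [0.3884, 0.0788, 0.0116]
tcp_rot: [0.052, 0.999, -0.0, -0.0]
contact_force: [-0.1, -0.4, -0.7]
grip_width: 0.0603
```

```bash
python3 - <<'E'
from plant import arm
from h import *
s=arm.observe()
print(s["tool_pos"],s["contact_force"],tob(s["tool_pos"]))
for x in (-.19,-.17,-.15): print(plan(s,tow([x,0]),.012,84.4))
for n in("top","side"):
    c=arm.capture(n); a,b=(200,200) if n=="top" else (200,150); 
    cv2.imwrite(f"pics/{n}11.png",cv2.resize(c["frame"][b:b+180,a:a+200],None,fx=3.3,fy=3.3,interpolation=cv2.INTER_CUBIC))
E
```

```text
[0.3884 0.0788 0.0116] [-0.112  -0.4384 -0.6733] [-0.2351  0.0005]
[-4.51 -0.02 -0.05 -0.02 -0.05 -0.42]
[-6.51 -0.   -0.05 -0.02 -0.05 -0.42]
[-8.51  0.01 -0.05 -0.02 -0.05 -0.42]
```

View pics/top11.png

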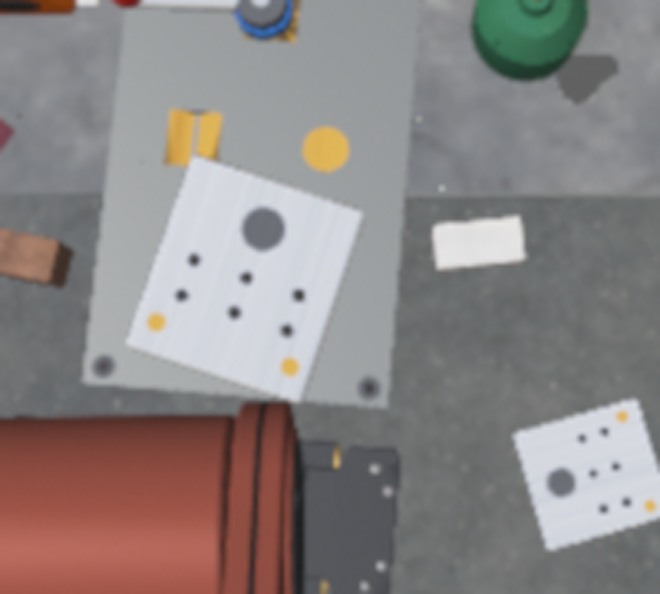

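View pics/side11.png

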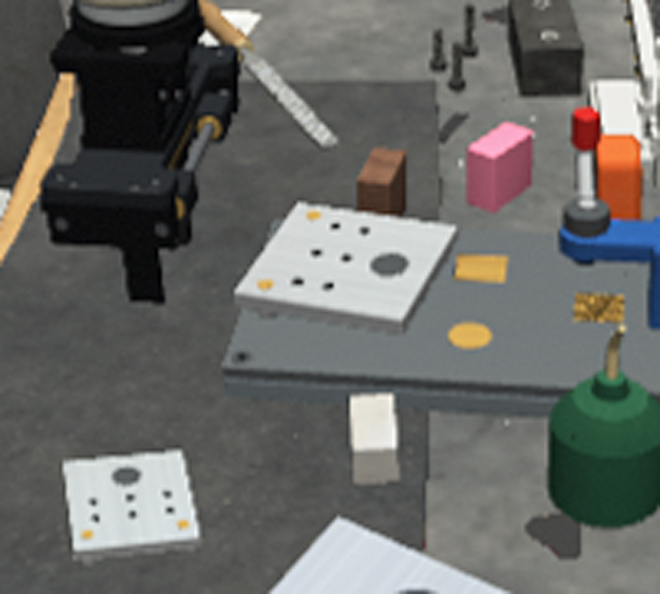

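Request:
apply_moves(moves=[[-2,0,0,0,0,0,0.31],[-4,0,0,0,0,0,0.31],[-4.5,0,0,0,0,0,0.31],[-5,0,0,0,0,0,0.31],[-5.5,0,0,0,0,0,0.31],[-6,0,0,0,0,0,0.31],[-6.5,0,0,0,0,0,0.31],[-7,0,0,0,0,0,0.31],[-7,0,0,0,0,0,0.31]])

```text
time: 13.58
tool_pos: [0.4597, 0.0715, 0.0119]
tcp_rot: [0.053, 0.999, 0.0, 0.001]
contact_force: [-0.1, 0.2, -0.0]
grip_width: 0.0603
```

```bash
cat > look.py <<'E'
from plant import arm
from h import *
import sys
n=sys.argv[1]
s=arm.observe()
print(s["time"],s["tool_pos"],s["contact_force"],"base",tob(s["tool_pos"]))
fr=[]
for cn in("top","side"):
    c=arm.capture(cn); f=c["frame"]; hsv=cv2.cvtColor(f,cv2.COLOR_BGR2HSV); g=cv2.cvtColor(f,cv2.COLOR_BGR2GRAY)
    box=(225,190,340,340) if cn=="top" else (260,190,420,280)
    for ct,a in blob(cv2.inRange(hsv,(15,100,100),(30,255,255)),box,8): print(cn,"brass",ct.round(1),a,"z24",tob(onz(c,*ct,.024)),"z54",tob(onz(c,*ct,.054)),"z48",tob(onz(c,*ct,.048)))
    for ct,a in blob(cv2.inRange(g,60,140)&cv2.inRange(hsv,(0,0,0),(180,60,255)),box,40):
        if 40<a<200: print(cn,"spot?",ct.round(1),a,"z53.5",tob(onz(c,*ct,.0535)),"z48",tob(onz(c,*ct,.048)))
    b,a0=(box[1],box[0]); fr.append(cv2.resize(f[box[1]-15:box[3],box[0]-15:box[2]+15],(560,int(560*(box[3]-box[1]+15)/(box[2]-box[0]+30))),interpolation=cv2.INTER_CUBIC))
    cv2.imwrite(f"pics/{cn}_{n}.png",fr[-1][:600])
E
python3 look.py 12
```

```text
13.5833 [0.4597 0.0715 0.0119] [-0.0505  0.2388 -0.0339] base [-0.1634  0.0002]
top brass [287.7 208.2] 16 z24 [ 0.0317 -0.0116] z54 [ 0.0243 -0.0142] z48 [ 0.0258 -0.0137]
top brass [254.5 236.9] 50 z24 [-0.029   0.0455] z54 [-0.0343  0.041 ] z48 [-0.0333  0.0419]
top brass [263.3 237.5] 46 z24 [-0.0287  0.0289] z54 [-0.0341  0.025 ] z48 [-0.033   0.0258]
top brass [298.9 243. ] 87 z24 [-0.0337 -0.039 ] z54 [-0.0389 -0.0406] z48 [-0.0378 -0.0403]
top spot? [278.7 200.6] 135 z53.5 [0.0375 0.0037] z48 [0.0389 0.0043]
top spot? [227.1 233.5] 73 z53.5 [-0.0321  0.0916] z48 [-0.0311  0.0927]
top spot? [227.9 254.9] 96 z53.5 [-0.0712  0.0854] z48 [-0.0705  0.0865]
top spot? [273.2 257.8] 114 z53.5 [-0.0698  0.0033] z48 [-0.069   0.0039]
top spot? [248.3 338.5] 95 z53.5 [-0.2156  0.0325] z48 [-0.2158  0.0333]
side brass [347. 231.] 84 z24 [-0.0326  0.0368] z54 [-0.0289 -0.0101] z48 [-0.0296 -0.0007]
side brass [380.9 242.9] 111 z24 [ 0.0396 -0.0012] z54 [ 0.0398 -0.0462] z48 [ 0.0398 -0.0372]
side brass [341.9 251.2] 78 z24 [-0.0362 -0.0385] z54 [-0.0324 -0.0817] z48 [-0.0331 -0.0731]
side spot? [328.1 226.5] 55 z53.5 [-0.0684  0.0035] z48 [-0.0695  0.0122]
```

View pics/top_12.png

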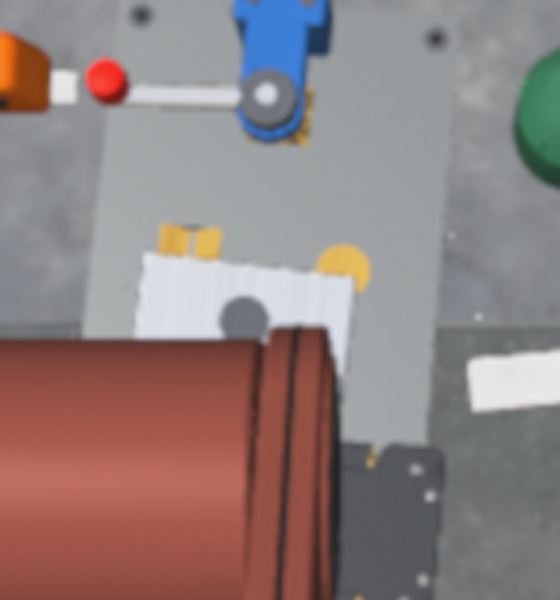

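View pics/side_12.png

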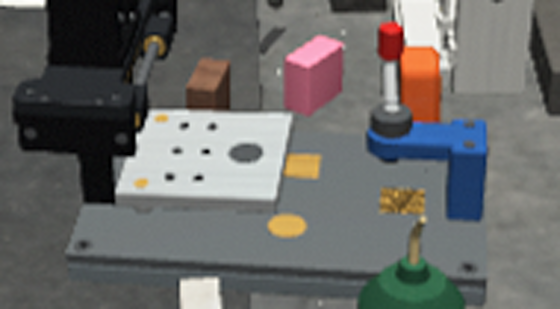

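```bash
python3 - <<'E'
from plant import arm
from h import *
c=arm.capture("side"); f=c["frame"]
x0,y0,x1,y1=280,205,312,245
hsv=cv2.cvtColor(f,cv2.COLOR_BGR2HSV); m=cv2.inRange(hsv,(12,70,80),(32,255,255))
P=[]
for ct,a in blob(m,(x0,y0,x1,y1),3):
    print(ct,a,[tob(onz(c,*ct,z)) for z in (.048,.0535)])
cv2.imwrite("pics/s13.png",cv2.resize(f[195:265,270:350],None,fx=8,fy=8,interpolation=cv2.INTER_CUBIC))
E
```

```text
[291. 215.] 3 [array([-0.1527,  0.0501]), array([-0.1509,  0.0411])]
[299.2222 214.5556] 9 [array([-0.1357,  0.0537]), array([-0.134 ,  0.0446])]
[292.1667 236.9167] 12 [array([-0.136 , -0.0334]), array([-0.1344, -0.0417])]
```

View pics/s13.png

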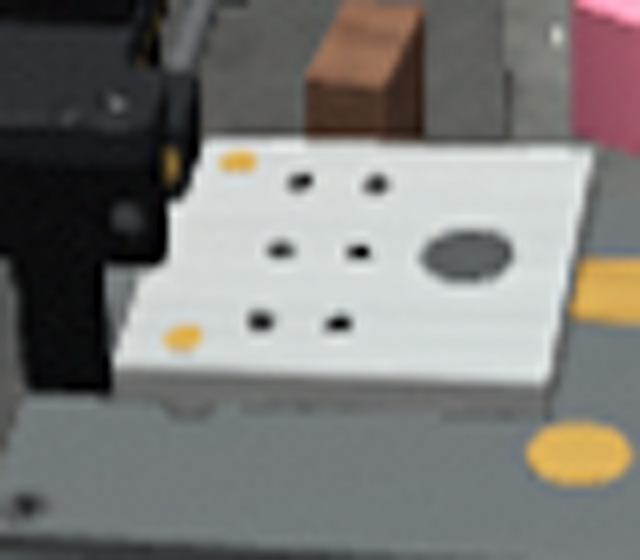

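```bash
python3 - <<'E'
from plant import arm
from h import *
s=arm.observe()
print(plan(s,tow([-.185,0]),.012,84.4))
print(plan(s,tow([-.185,0]),.11,84.4))
print(plan(s,tow([-.098,.083]),.11,-5.6))
E
```

```text
[ 2.04 -0.04 -0.04  0.01  0.01 -0.52]
[ 2.04 -0.04 -9.84  0.01  0.01 -0.52]
[-6.59  8.34 -9.84  0.01  0.   89.48]
```

Request:
apply_moves(moves=[[2,0,0,0,0,0,0.31],[2,0,-4,0,0,0,0.31],[2,0,-9.8,0,0,0,0.31],[2,0,-9.8,0,0,10,0.31],[-6.6,8.3,-9.8,0,0,89.5,0.31],[-6.6,8.3,-9.8,0,0,89.5,0.31],[-6.6,8.3,-9.8,0,0,89.5,0.31],[-6.6,8.3,-9.8,0,0,89.5,0.31],[-6.6,8.3,-9.8,0,0,89.5,0.31],[-6.6,8.3,-9.8,0,0,89.5,0.31]])

```text
time: 14.57
tool_pos: [0.5328, 0.1477, 0.1089]
tcp_rot: [0.474, 0.881, -0.0, -0.001]
contact_force: [-0.5, -0.6, 0.4]
grip_width: 0.0603
```

Request:
apply_moves(moves=[[0,0,0,0,0,45,0.31],[0,0,0,0,0,45,0.31],[0,0,0,0,0,45,0.31],[0,0,0,0,0,45,0.31],[0,0,0,0,0,45,0.31]])

```text
time: 14.98
tool_pos: [0.5327, 0.1472, 0.1095]
tcp_rot: [0.722, 0.692, -0.0, -0.0]
contact_force: [-0.1, 0.1, -0.2]
grip_width: 0.0599
```

```bash
python3 - <<'E'
from plant import arm
from h import *
s=arm.observe()
print(s["tool_pos"],tob(s["tool_pos"]),s["joint_pos"])
print(plan(s,tow([-.098,.083]),.11,-5.6))
print(plan(s,tow([-.098,.083]),.012,-5.6))
E
```

```text
[0.5327 0.1472 0.1095] [-0.0982  0.0826] [0.1267 0.1339 1.805  0.0001 1.2029 0.1688]
[ 0.04  0.02 -0.05 -0.01 -0.    3.19]
[ 0.04  0.02  9.75 -0.01 -0.    3.19]
```

Request:
apply_moves(moves=[[0,0,3,0,0,3,0.31],[0,0,6,0,0,3,0.31],[0,0,9,0,0,3,0.31],[0,0,9.75,0,0,3.2,0.31],[0,0,9.75,0,0,3.2,0.31]])

```text
time: 15.4
tool_pos: [0.5299, 0.1467, 0.0093]
tcp_rot: [0.739, 0.674, -0.003, -0.002]
contact_force: [-0.2, 0.0, 0.3]
grip_width: 0.0601
```

```bash
python3 look.py 14; python3 - <<'E'
from plant import arm
from h import *
s=arm.observe()
print(plan(s,tow([-.098,.0605]),.012,-5.6))
E
```

```text
15.4 [0.5299 0.1467 0.0093] [-0.2276  0.048   0.3197] base [-0.1009  0.0819]
top brass [287.7 208.2] 16 z24 [ 0.0317 -0.0116] z54 [ 0.0243 -0.0142] z48 [ 0.0258 -0.0137]
top brass [254.6 236.9] 49 z24 [-0.0288  0.0454] z54 [-0.0342  0.0409] z48 [-0.0331  0.0418]
top brass [263.3 237.5] 46 z24 [-0.0287  0.0289] z54 [-0.0341  0.025 ] z48 [-0.033   0.0258]
top brass [298.9 243. ] 86 z24 [-0.0336 -0.0389] z54 [-0.0388 -0.0406] z48 [-0.0378 -0.0403]
top brass [246.9 291.5] 15 z24 [-0.1322  0.0485] z54 [-0.1342  0.0439] z48 [-0.1338  0.0448]
top brass [289.3 296.5] 14 z24 [-0.1349 -0.0304] z54 [-0.1368 -0.0323] z48 [-0.1364 -0.032 ]
top spot? [278.8 200.7] 132 z53.5 [0.0374 0.0037] z48 [0.0388 0.0043]
top spot? [272.7 257.6] 108 z53.5 [-0.0695  0.0041] z48 [-0.0687  0.0047]
side brass [347.  230.9] 83 z24 [-0.0324  0.0369] z54 [-0.0288 -0.0099] z48 [-0.0295 -0.0005]
side brass [380.9 242.9] 111 z24 [ 0.0396 -0.0012] z54 [ 0.0398 -0.0462] z48 [ 0.0398 -0.0372]
side brass [341.9 251.2] 79 z24 [-0.0362 -0.0387] z54 [-0.0324 -0.0819] z48 [-0.0331 -0.0732]
side spot? [328.  226.5] 56 z53.5 [-0.0685  0.0036] z48 [-0.0696  0.0123]
[-2.22 -0.08  0.11  0.04 -0.01  0.33]
```

View pics/side_14.png

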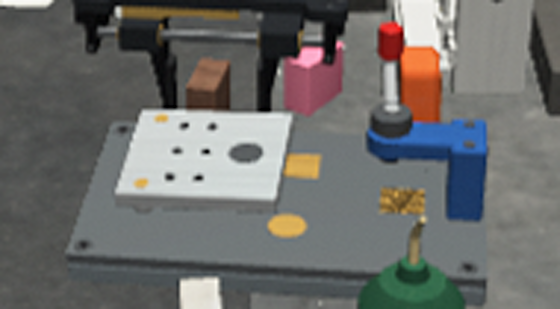

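View pics/top_14.png

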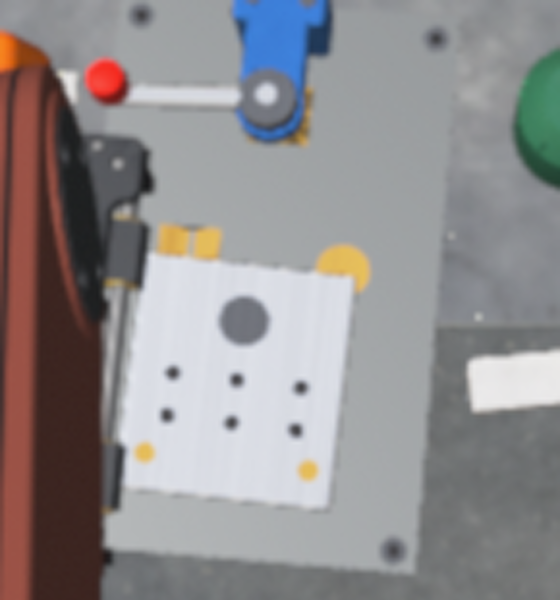

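Request:
apply_moves(moves=[[-0.6,0,-0.2,0,0,0.3,0.31],[-1.1,-0.1,-0.2,0,0,0.3,0.31],[-1.4,-0.1,-0.2,0,0,0.3,0.31],[-1.7,-0.1,-0.2,0,0,0.3,0.31],[-1.95,-0.1,-0.2,0,0,0.3,0.31],[-2.1,-0.1,-0.2,0,0,0.3,0.31],[-2.2,-0.1,-0.2,0,0,0.3,0.31],[-2.2,-0.1,-0.2,0,0,0.3,0.31]])

```text
time: 16.17
tool_pos: [0.5301, 0.125, 0.0143]
tcp_rot: [0.741, 0.672, 0.0, 0.0]
contact_force: [0.8, 1.9, 0.8]
grip_width: 0.0602
```

```bash
python3 look.py 15|grep -v side; python3 - <<'E'
from plant import arm
from h import *
s=arm.observe()
print(plan(s,tow([-.098,.0605]),.012,-5.6))
E
```

```text
16.1667 [0.5301 0.125  0.0143] [0.8114 1.8703 0.758 ] base [-0.0986  0.0603]
top brass [287.7 208.2] 16 z24 [ 0.0317 -0.0116] z54 [ 0.0243 -0.0142] z48 [ 0.0258 -0.0137]
top brass [263.  237.6] 50 z24 [-0.0289  0.0294] z54 [-0.0343  0.0254] z48 [-0.0332  0.0262]
top brass [298.5 242. ] 66 z24 [-0.0318 -0.038 ] z54 [-0.0371 -0.0397] z48 [-0.036  -0.0394]
top brass [293.5 296. ] 16 z24 [-0.1333 -0.0381] z54 [-0.1353 -0.0397] z48 [-0.1349 -0.0394]
top spot? [278.7 200.6] 135 z53.5 [0.0375 0.0037] z48 [0.0389 0.0043]
top spot? [275.8 257.7] 109 z53.5 [-0.0692 -0.0014] z48 [-0.0684 -0.0008]
[ 0.02  0.1   0.19 -0.03  0.02  0.03]
```

Request:
apply_moves(moves=[[1.5,0,0,0,0,0,0.31],[1.5,0,-4,0,0,0,0.31],[1.5,0,-9.8,0,0,0,0.31]])

```text
time: 16.52
tool_pos: [0.5274, 0.14, 0.0923]
tcp_rot: [0.74, 0.672, -0.004, -0.003]
contact_force: [0.9, -0.1, 0.7]
grip_width: 0.0595
```

```bash
python3 - <<'E'
from plant import arm
from h import *
s=arm.observe()
print(plan(s,tow([-.2,0]),.11,84.4),tob(s["tool_pos"]),s["tool_pos"])
E
```

```text
[ -7.49  -9.75  -1.66  -0.56  -0.34 -89.93] [-0.1028  0.075 ] [0.5274 0.14   0.0923]
```

Request:
apply_moves(moves=[[0,0,0,0,0,-7,0.31],[-7.5,-10.1,0,0,0,-90,0.31],[-7.5,-10.1,0,0,0,-90,0.31],[-7.5,-10.1,0,0,0,-90,0.31],[-7.5,-10.1,0,0,0,-90,0.31],[-7.5,-10.1,0,0,0,-90,0.31],[-7.5,-10.1,0,0,0,-90,0.31],[-7.5,-10.1,0,0,0,-90,0.31],[-7.5,-10.1,0,0,0,-90,0.31],[-7.5,-10.1,0,0,0,-90,0.31]])

```text
time: 17.35
tool_pos: [0.4232, 0.0752, 0.0956]
tcp_rot: [0.206, 0.979, -0.0, -0.0]
contact_force: [-0.3, -0.1, 0.6]
grip_width: 0.0601
```

```bash
python3 - <<'E'
from plant import arm
from h import *
s=arm.observe()
print(plan(s,tow([-.2,0]),.013,84.4),tob(s["tool_pos"]),s["tool_pos"])
E
```

```text
[ -0.02  -0.02   8.26  -0.03  -0.03 -18.15] [-0.2001  0.0003] [0.4232 0.0752 0.0956]
```

Request:
apply_moves(moves=[[0,0,0,0,0,-7,0.31],[0,0,0,0,0,-14,0.31],[0,0,2,0,0,-18.2,0.31],[0,0,5,0,0,-18.2,0.31],[0,0,8,0,0,-18.2,0.31],[0,0,8.3,0,0,-18.2,0.31],[0,0,8.3,0,0,-18.2,0.31],[0,0,8.3,0,0,-18.2,0.31]])

```text
time: 18.02
tool_pos: [0.4239, 0.0753, 0.0136]
tcp_rot: [0.052, 0.999, -0.0, -0.0]
contact_force: [0.2, 0.2, 0.8]
grip_width: 0.0602
```

```bash
python3 look.py 16; python3 - <<'E'
from plant import arm
from h import *
s=arm.observe()
for x in (-.17,-.09): print(plan(s,tow([x,0]),.013,84.4))
E
```

```text
18.0167 [0.4239 0.0753 0.0136] [0.2428 0.1944 0.8079] base [-0.1994  0.0005]
top brass [287.7 208.2] 16 z24 [ 0.0317 -0.0116] z54 [ 0.0243 -0.0142] z48 [ 0.0258 -0.0137]
top brass [254.4 237. ] 51 z24 [-0.0291  0.0456] z54 [-0.0345  0.0411] z48 [-0.0334  0.042 ]
top brass [263.3 237.5] 46 z24 [-0.0287  0.0289] z54 [-0.0341  0.025 ] z48 [-0.033   0.0258]
top brass [298.5 242. ] 66 z24 [-0.0318 -0.038 ] z54 [-0.0371 -0.0397] z48 [-0.036  -0.0394]
top brass [251.  292.2] 13 z24 [-0.1327  0.0408] z54 [-0.1347  0.0364] z48 [-0.1343  0.0373]
top brass [293.5 296. ] 16 z24 [-0.1333 -0.0381] z54 [-0.1353 -0.0397] z48 [-0.1349 -0.0394]
top spot? [278.7 200.7] 135 z53.5 [0.0373 0.0037] z48 [0.0388 0.0043]
top spot? [227.3 226.9] 144 z53.5 [-0.0198  0.0927] z48 [-0.0187  0.0938]
top spot? [275.8 257.7] 111 z53.5 [-0.0692 -0.0015] z48 [-0.0684 -0.001 ]
side brass [298.5 216.5] 8 z24 [-0.1431  0.085 ] z54 [-0.1341  0.0358] z48 [-0.1359  0.0456]
side brass [347.1 230.8] 83 z24 [-0.0322  0.0372] z54 [-0.0286 -0.0096] z48 [-0.0293 -0.0003]
side brass [380.9 242.9] 111 z24 [ 0.0396 -0.0012] z54 [ 0.0398 -0.0462] z48 [ 0.0398 -0.0372]
side brass [341.9 251.2] 79 z24 [-0.0362 -0.0387] z54 [-0.0324 -0.0819] z48 [-0.0331 -0.0732]
side spot? [328.  228.1] 57 z53.5 [-0.0679 -0.0025] z48 [-0.0689  0.0062]
[-2.8  -0.05  0.18  0.01  0.18 -0.31]
[-10.8   -0.01   0.2    0.01   0.18  -0.31]
```

View pics/side_16.png

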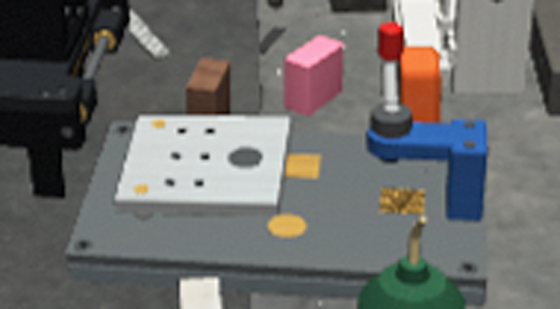

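View pics/top_16.png

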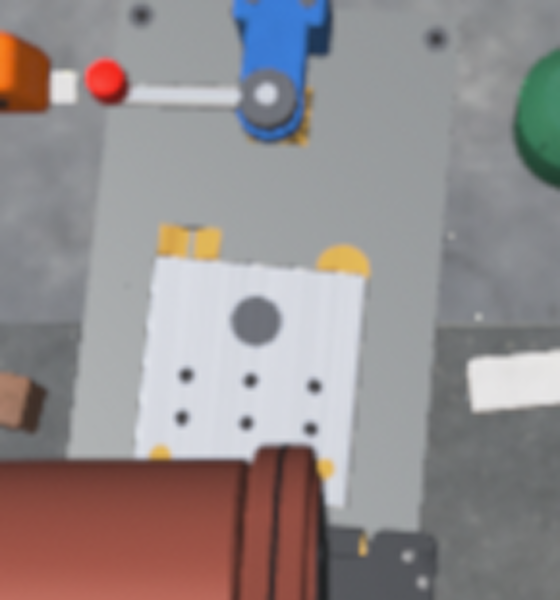

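Request:
apply_moves(moves=[[-2,0,0.1,0,0,-0.3,0.31],[-3.3,0,0.1,0,0,-0.3,0.31],[-4.0,0,0.1,0,0,-0.3,0.31],[-4.7,0,0.1,0,0,-0.3,0.31],[-5.4,0,0.1,0,0,-0.3,0.31],[-6.1,0,0.1,0,0,-0.3,0.31],[-6.8,0,0.1,0,0,-0.3,0.31],[-7.5,0,0.1,0,0,-0.3,0.31],[-8.2,0,0.1,0,0,-0.3,0.31],[-8.7,0,0.1,0,0,-0.3,0.31]])

```text
time: 18.95
tool_pos: [0.511, 0.0662, 0.0118]
tcp_rot: [0.049, 0.999, -0.0, 0.0]
contact_force: [-1.2, -0.5, 1.4]
grip_width: 0.0602
```

```bash
python3 look.py 17; python3 - <<'E'
from plant import arm
from h import *
s=arm.observe()
for x in (-.095,-.066): print(plan(s,tow([x,0]),.013,84.4))
E
```

```text
18.95 [0.511  0.0662 0.0118] [-1.235  -0.5459  1.4025] base [-0.1118 -0.    ]
top brass [287.7 208.2] 16 z24 [ 0.0317 -0.0116] z54 [ 0.0243 -0.0142] z48 [ 0.0258 -0.0137]
top spot? [278.7 200.7] 134 z53.5 [0.0374 0.0037] z48 [0.0388 0.0043]
top spot? [234.6 216.5] 49 z53.5 [0.0007 0.0817] z48 [0.0019 0.0828]
top spot? [236.2 295.7] 158 z53.5 [-0.1431  0.0621] z48 [-0.1428  0.0631]
top spot? [269.1 296.9] 46 z53.5 [-0.1404  0.0035] z48 [-0.14    0.0041]
side brass [380.9 242.9] 112 z24 [ 0.0396 -0.0011] z54 [ 0.0398 -0.0461] z48 [ 0.0397 -0.0371]
side brass [318.5 240.5] 8 z24 [-0.0874 -0.0051] z54 [-0.0811 -0.0499] z48 [-0.0823 -0.0409]
side brass [341.8 251.9] 61 z24 [-0.0362 -0.0411] z54 [-0.0323 -0.0841] z48 [-0.0331 -0.0755]
side spot? [353.4 229.7] 59 z53.5 [-0.0165 -0.0033] z48 [-0.0171  0.0053]
[-1.63  0.01 -0.1   0.    0.09 -0.03]
[-4.53  0.01 -0.1   0.    0.09 -0.03]
```

View pics/side_17.png

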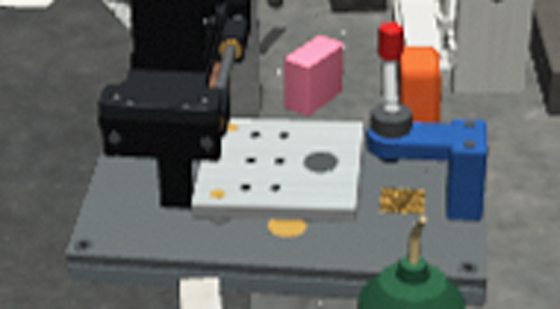

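View pics/top_17.png

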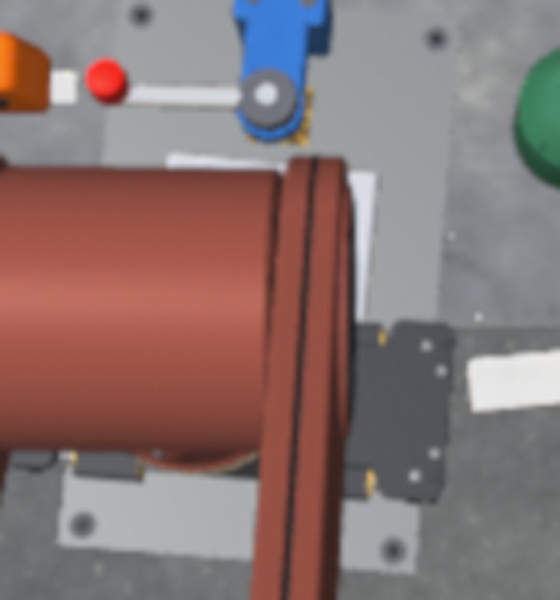

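Request:
apply_moves(moves=[[-0.6,0,0,0,0,0,0.31],[-1.2,0,0,0,0,0,0.31],[-1.8,0,0,0,0,0,0.31],[-2.4,0,0,0,0,0,0.31],[-3.0,0,0,0,0,0,0.31],[-3.0,0,0,0,0,0,0.31]])

```text
time: 19.55
tool_pos: [0.5418, 0.0632, 0.0122]
tcp_rot: [0.049, 0.999, 0.0, 0.001]
contact_force: [0.1, -0.1, 0.7]
grip_width: 0.0597
```

```bash
python3 look.py 18|grep -v top; python3 - <<'E'
from plant import arm
from h import *
s=arm.observe()
for x in (-.07,-.066): print(plan(s,tow([x,0]),.012,84.4))
E
```

```text
19.55 [0.5418 0.0632 0.0122] [ 0.1302 -0.0713  0.6674] base [-0.0808 -0.    ]
side brass [337.5 191.3] 15 z24 [-0.0696  0.2083] z54 [-0.0641  0.1532] z48 [-0.0652  0.1642]
side brass [385.1 243.2] 50 z24 [ 0.0481 -0.0014] z54 [ 0.0479 -0.0464] z48 [ 0.0479 -0.0374]
side brass [333.6 241.3] 9 z24 [-0.0564 -0.0051] z54 [-0.0516 -0.0499] z48 [-0.0526 -0.0409]
side brass [342. 252.] 60 z24 [-0.0358 -0.0415] z54 [-0.032  -0.0845] z48 [-0.0327 -0.0759]
side spot? [368.7 230.4] 62 z53.5 [ 0.014  -0.0029] z48 [0.0138 0.0057]
[-1.2  -0.   -0.    0.    0.05 -0.02]
[-1.6  -0.   -0.    0.    0.05 -0.02]
```

View pics/side_18.png

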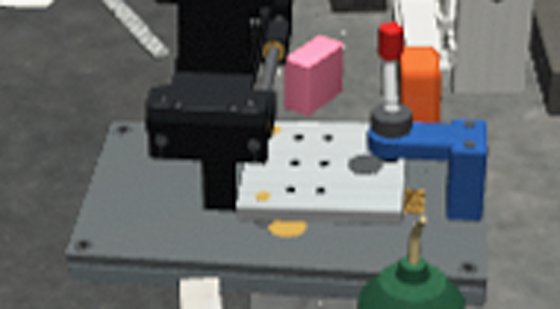

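Request:
apply_moves(moves=[[-0.4,0,0,0,0,0,0.31],[-0.7,0,0,0,0,0,0.31],[-1.0,0,0,0,0,0,0.31],[-1.2,0,0,0,0,0,0.31],[-1.3,0,0,0,0,0,0.31],[-1.4,0,0,0,0,0,0.31],[-1.4,0,0,0,0,0,0.31]])

```text
time: 20.23
tool_pos: [0.5543, 0.062, 0.0119]
tcp_rot: [0.049, 0.999, -0.0, 0.0]
contact_force: [-0.4, 0.2, -0.2]
grip_width: 0.0602
```

```bash
python3 look.py 19|grep -v top; python3 - <<'E'
from plant import arm
from h import *
c=arm.capture("side"); cv2.imwrite("pics/s19.png",cv2.resize(c["frame"][200:270,300:400],None,fx=7,fy=7,interpolation=cv2.INTER_CUBIC))
for p,z in (((-.038,.038),.048),((-.038,-.038),.048),((.028,0),.048),((.055,-.05),.048),((-.055,-.05),.048),((.055,-.05),.036)): q=proj(c,[*tow(p),z]); print(p,q,(q-[300,200])*7)
E
```

```text
20.2333 [0.5543 0.062  0.0119] [-0.3954  0.2104 -0.1847] base [-0.0683 -0.    ]
side brass [344.1 191.4] 15 z24 [-0.054   0.2092] z54 [-0.0493  0.154 ] z48 [-0.0502  0.165 ]
side brass [342.  241.4] 8 z24 [-0.0393 -0.0035] z54 [-0.0353 -0.0484] z48 [-0.0361 -0.0394]
side brass [341.9 252.2] 50 z24 [-0.036  -0.0422] z54 [-0.0322 -0.0852] z48 [-0.033  -0.0766]
side spot? [342.  199.3] 66 z53.5 [-0.0507  0.1183] z48 [-0.0516  0.1281]
side spot? [376.4 232.3] 57 z53.5 [ 0.0297 -0.0085] z48 [0.0296 0.0001]
(-0.038, 0.038) [344.5111 220.7558] [311.578  145.2903]
(-0.038, -0.038) [341.1053 240.9156] [287.7371 286.4094]
(0.028, 0) [375.6497 232.2934] [529.5476 226.0536]
(0.055, -0.05) [388.6684 247.0128] [620.6787 329.0895]
(-0.055, -0.05) [331.8287 243.8308] [222.8006 306.8156]
(0.055, -0.05) [388.3539 252.1381] [618.4773 364.9668]
```

View pics/s19.png

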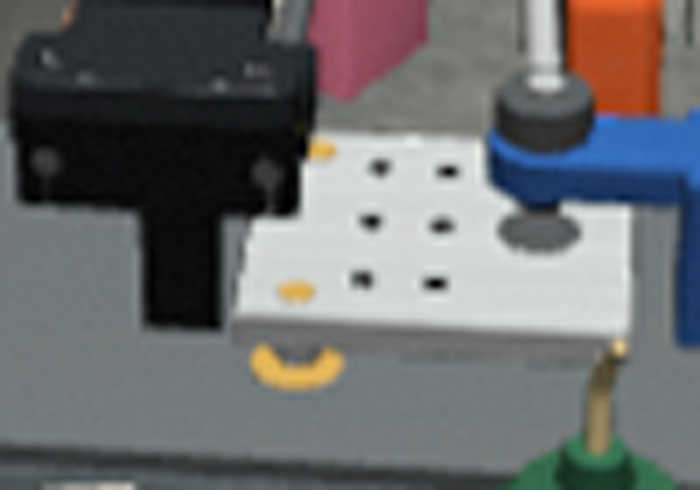

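Request:
apply_moves(moves=[[2,0,0,0,0,0,0.31],[4,0,-1,0,0,0,0.4],[5,0,-5,0,0,0,0.42],[5,0,-9,0,0,0,0.42],[9,0,-13,0,0,0,0.42],[13,0,-14,0,0,0,0.42],[16,0,-14,0,0,0,0.42],[18,0,-14,0,0,0,0.42],[18,0,-14,0,0,0,0.42]])

```text
time: 21.13
tool_pos: [0.3717, 0.0802, 0.1519]
tcp_rot: [0.048, 0.999, 0.0, 0.0]
contact_force: [-0.0, -0.1, 0.3]
grip_width: 0.0504
```

```bash
python3 look.py 20; python3 - <<'E'
from plant import arm
from h import *
c=arm.capture("top")
for p,z in (((-.038,.038),.048),((-.038,-.038),.048),((.028,0),.048)): print(p,proj(c,[*tow(p),z]))
f=c["frame"];hsv=cv2.cvtColor(f,cv2.COLOR_BGR2HSV)
red=cv2.inRange(hsv,(0,150,100),(8,255,255))|cv2.inRange(hsv,(172,150,100),(180,255,255))
for ct,a in blob(red,(225,170,330,260),20):
    k=tob(onz(c,*ct,.118)); print("knob",ct,a,k,np.arctan2(k[1],-(k[0]-.028)))
s=arm.observe(); print(plan(s,tow([.034,.0695]),.15,-7))
E
```

```text
21.1333 [0.3717 0.0802 0.1519] [-0.0047 -0.0737  0.334 ] base [-0.2519  0.0002]
top brass [256.5 239.3] 14 z24 [-0.0332  0.0412] z54 [-0.0384  0.0369] z48 [-0.0374  0.0378]
top brass [297.7 242.5] 14 z24 [-0.0329 -0.0367] z54 [-0.0381 -0.0384] z48 [-0.0371 -0.0381]
top spot? [278.9 200.6] 135 z53.5 [0.0375 0.0034] z48 [0.0389 0.004 ]
side brass [342.  241.4] 8 z24 [-0.0393 -0.0035] z54 [-0.0353 -0.0484] z48 [-0.0361 -0.0394]
side brass [341.8 252.3] 49 z24 [-0.0361 -0.0426] z54 [-0.0323 -0.0856] z48 [-0.033 -0.077]
side spot? [376.5 232.4] 58 z53.5 [ 0.0298 -0.0087] z48 [ 0.0297 -0.0001]
(-0.038, 0.038) [256.3328 239.6179]
(-0.038, -0.038) [297.6182 242.9922]
(0.028, 0) [280.475  206.4861]
knob [237.1125 195.575 ] 80 [0.0236 0.0689] 1.5067628110721039
[-28.2    6.94   0.29   0.1    0.08  91.39]
```

View pics/top_20.png

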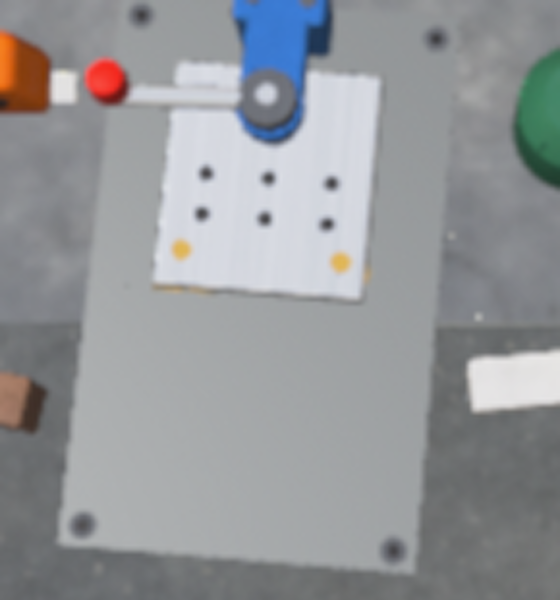

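```bash
python3 - <<'E'
from plant import arm
from h import *
s=arm.observe(); print(plan(s,tow([.0235,.0695]),.15,-1.5))
E
```

```text
[-27.15   6.94   0.28   0.09   0.09  85.89]
```

Request:
apply_moves(moves=[[-27.1,6.9,0,0,0,86,0.42],[-27.1,6.9,0,0,0,86,0.42],[-27.1,6.9,0,0,0,86,0.42],[-27.1,6.9,0,0,0,86,0.42],[-27.1,6.9,0,0,0,86,0.42],[-27.1,6.9,0,0,0,86,0.42],[-27.1,6.9,0,0,0,86,0.42],[-27.1,6.9,0,0,0,86,0.42],[-27.1,6.9,0,0,0,86,0.42],[-27.1,6.9,0,0,0,86,0.42]])

```text
time: 22.12
tool_pos: [0.6524, 0.1215, 0.1491]
tcp_rot: [0.627, 0.779, -0.001, -0.001]
contact_force: [-0.1, 0.1, -0.7]
grip_width: 0.0505
```

```bash
python3 - <<'E'
from plant import arm
from h import *
s=arm.observe(); print(s["tool_pos"],plan(s,tow([.0235,.0695]),.084,-1.5))
E
```

```text
[0.6524 0.1215 0.1491] [ 0.06  0.04  6.51 -0.16 -0.   13.88]
```

Request:
apply_moves(moves=[[0.05,0,0,0,0,7,0.42],[0.05,0,1,0,0,13.9,0.42],[0.05,0,3,0,0,13.9,0.42],[0.05,0,5,0,0,13.9,0.42],[0.05,0,6.4,0,0,13.9,0.42],[0.05,0,6.4,0,0,13.9,0.42],[0.05,0,6.4,0,0,13.9,0.62],[0.05,0,6.4,0,0,13.9,0.62]])

```text
time: 22.78
tool_pos: [0.6521, 0.1222, 0.0884]
tcp_rot: [0.714, 0.7, 0.0, 0.0]
contact_force: [-0.6, -0.1, 0.4]
grip_width: 0.0434
```

```bash
python3 - <<'E'
from plant import arm
from h import *
s=arm.observe()
print(s["tool_pos"],s["contact_force"],tob(s["tool_pos"]))
c=arm.capture("side"); cv2.imwrite("pics/s21.png",cv2.resize(c["frame"][130:250,290:450],None,fx=5,fy=5))
for th in np.arange(1.5,.65,-.1):
    k=tow([.028-.07*np.cos(th),.07*np.sin(th)])
    print(th.round(2),plan(s,k,.084,69.5-np.degrees(th-.261)))
E
```

```text
[0.6521 0.1222 0.0884] [-0.559  -0.0723  0.4355] [0.0231 0.0695]
1.5 [ 0.03  0.    0.44  0.05 -0.01  0.35]
1.4 [-0.   -0.7   0.43  0.05 -0.   -5.38]
1.3 [ -0.1   -1.39   0.43   0.05  -0.   -11.11]
1.2 [ -0.27  -2.07   0.43   0.05   0.   -16.84]
1.1 [ -0.5   -2.73   0.43   0.05   0.   -22.57]
1.0 [ -0.8   -3.36   0.43   0.05   0.01 -28.3 ]
0.9 [ -1.17  -3.96   0.43   0.05   0.01 -34.03]
0.8 [ -1.58  -4.52   0.43   0.05   0.01 -39.76]
0.7 [ -2.06  -5.04   0.43   0.05   0.01 -45.49]
```

View pics/s21.png

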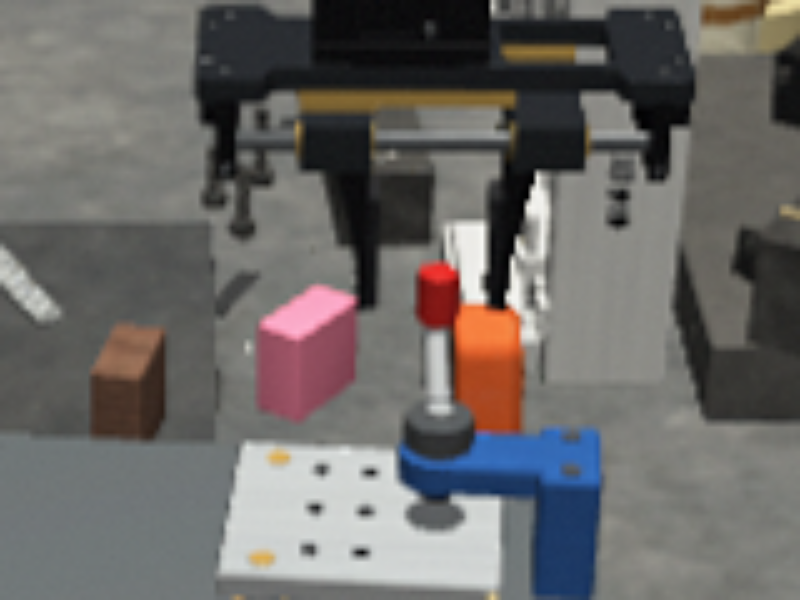

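Request:
apply_moves(moves=[[0,0,0.4,0,0,0,0.62],[0,-0.7,0.4,0,0,-5.4,0.62],[-0.1,-1.4,0.4,0,0,-11,0.62],[-0.27,-2.1,0.4,0,0,-17,0.62],[-0.5,-2.7,0.4,0,0,-22.5,0.62],[-0.8,-3.35,0.4,0,0,-28.5,0.62],[-1.15,-3.95,0.4,0,0,-34,0.62],[-1.6,-4.5,0.4,0,0,-40,0.62],[-2.05,-5.05,0.4,0,0,-45.5,0.62],[-2.05,-5.05,0.4,0,0,-45.5,0.62]])

```text
time: 23.67
tool_pos: [0.6008, 0.1024, 0.0852]
tcp_rot: [0.386, 0.922, 0.0, 0.001]
contact_force: [0.2, 0.6, -0.6]
grip_width: 0.0333
```

```bash
python3 - <<'E'
from plant import arm
from h import *
s=arm.observe()
print(s["tool_pos"],s["contact_force"],tob(s["tool_pos"]))
for th in np.arange(.7,-.15,-.1):
    k=tow([.028-.07*np.cos(th),.07*np.sin(th)])
    print(th.round(2),plan(s,k,.084,69.5-np.degrees(th-.261)))
E
```

```text
[0.6008 0.1024 0.0852] [ 0.1521  0.6447 -0.5531] [-0.026   0.0448]
0.7 [-0.01  0.06  0.12  0.1   0.1   0.19]
0.6 [-0.05 -0.64  0.12  0.1   0.11 -5.54]
0.5 [ -0.15  -1.34   0.11   0.09   0.11 -11.27]
0.4 [ -0.32  -2.01   0.11   0.09   0.12 -17.  ]
0.3 [ -0.55  -2.67   0.11   0.08   0.12 -22.73]
0.2 [ -0.85  -3.3    0.11   0.08   0.13 -28.46]
0.1 [ -1.22  -3.9    0.11   0.07   0.13 -34.19]
0.0 [ -1.64  -4.46   0.11   0.06   0.13 -39.91]
-0.1 [ -2.11  -4.98   0.11   0.06   0.14 -45.64]
```

Force is small and the sweep is on track, so I'll go on to a commanded angle of about -0.05 to make up the lag.

Request:
apply_moves(moves=[[-0.05,-0.65,0,0,0,-5.5,0.62],[-0.15,-1.35,0,0,0,-11,0.62],[-0.3,-2.0,0,0,0,-17,0.62],[-0.55,-2.65,0,0,0,-22.5,0.62],[-0.85,-3.3,0,0,0,-28.5,0.62],[-1.2,-3.9,0,0,0,-34,0.62],[-1.65,-4.45,0,0,0,-40,0.62],[-1.85,-4.7,0,0,0,-42,0.62],[-1.85,-4.7,0,0,0,-42,0.62]])

```text
time: 24.42
tool_pos: [0.5803, 0.0567, 0.0849]
tcp_rot: [0.033, 0.999, 0.0, 0.001]
contact_force: [-1.4, 0.3, 0.4]
grip_width: 0.0331
```

```bash
python3 - <<'E'
from plant import arm
from h import *
s=arm.observe()
print(s["tool_pos"],s["contact_force"],tob(s["tool_pos"]))
c=arm.capture("side"); cv2.imwrite("pics/s22.png",cv2.resize(c["frame"][150:260,280:420],None,fx=5,fy=5))
E
```

```text
[0.5803 0.0567 0.0849] [-1.3979  0.2514  0.4298] [-0.0419 -0.0027]
```

View pics/s22.png

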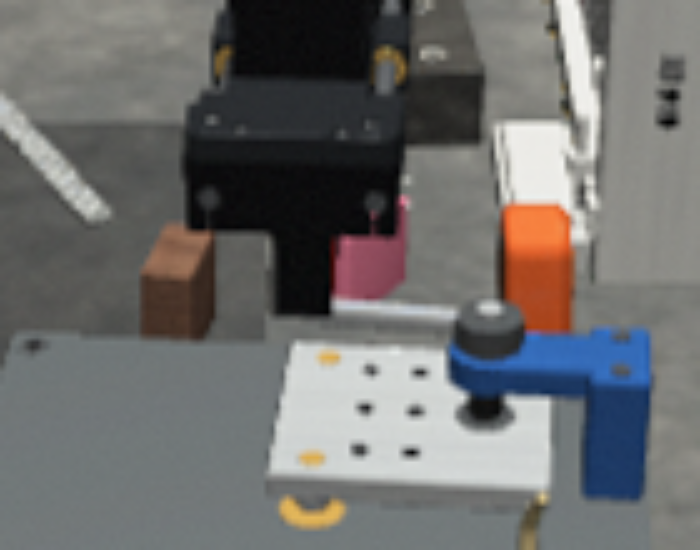

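Request:
apply_moves(moves=[[0,-0.2,0,0,0,0,0.62],[0,-0.4,0,0,0,0,0.62],[0,-0.4,0,0,0,0,0.62]])

```text
time: 24.72
tool_pos: [0.5794, 0.053, 0.084]
tcp_rot: [0.032, 0.999, 0.0, 0.0]
contact_force: [0.2, 3.2, 2.1]
grip_width: 0.0333
```

Request:
apply_moves(moves=[[0,0.5,0,0,0,0,0.5],[0,0.5,0,0,0,0,0.42],[0,0.5,-3,0,0,0,0.42],[0,0.5,-6,0,0,0,0.42],[0,0.5,-10,0,0,0,0.42],[10,0.5,-10,0,0,0,0.42],[21,0.5,-10,0,0,0,0.42],[21,0.5,-10,0,0,0,0.42],[21,0.5,-10,0,0,0,0.42],[21,0.5,-10,0,0,0,0.42]])

```text
time: 25.55
tool_pos: [0.3698, 0.0707, 0.1832]
tcp_rot: [0.032, 0.999, -0.0, -0.0]
contact_force: [-0.7, 0.5, 1.6]
grip_width: 0.0506
```

```bash
python3 look.py 23; python3 - <<'E'
from plant import arm
from h import *
c=arm.capture("top")
f=c["frame"];hsv=cv2.cvtColor(f,cv2.COLOR_BGR2HSV)
red=cv2.inRange(hsv,(0,150,100),(8,255,255))|cv2.inRange(hsv,(172,150,100),(180,255,255))
for ct,a in blob(red,(225,170,330,260),20):
    k=tob(onz(c,*ct,.118)); print("knob",ct,a,k,np.arctan2(k[1],-(k[0]-.028)))
E
```

```text
25.55 [0.3698 0.0707 0.1832] [-0.7238  0.4959  1.6155] base [-0.2528 -0.0094]
top brass [256.5 239.3] 14 z24 [-0.0332  0.0412] z54 [-0.0384  0.0369] z48 [-0.0374  0.0378]
top brass [297.7 242.5] 14 z24 [-0.0329 -0.0367] z54 [-0.0381 -0.0384] z48 [-0.0371 -0.0381]
top spot? [278.9 200.9] 137 z53.5 [0.0369 0.0034] z48 [0.0384 0.004 ]
side brass [342.  241.4] 8 z24 [-0.0393 -0.0035] z54 [-0.0353 -0.0484] z48 [-0.0361 -0.0394]
side brass [341.9 252.4] 49 z24 [-0.0359 -0.0427] z54 [-0.0321 -0.0857] z48 [-0.0329 -0.0771]
knob [273.0556 236.1944] 72 [-0.042   0.0004] 0.0051795184874693515
```

View pics/top_23.png

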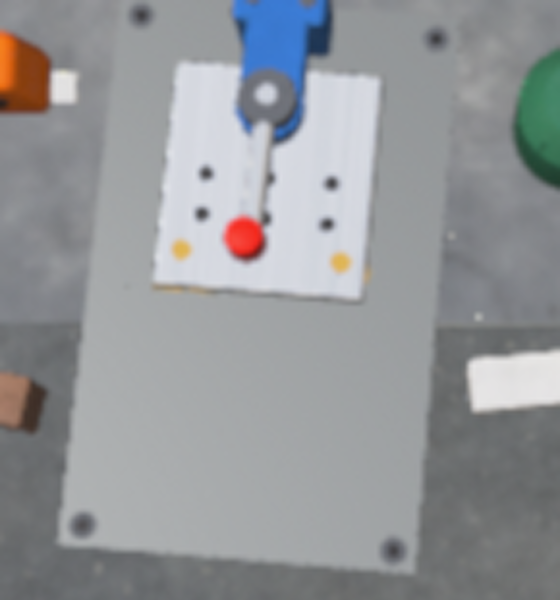

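View pics/side_23.png

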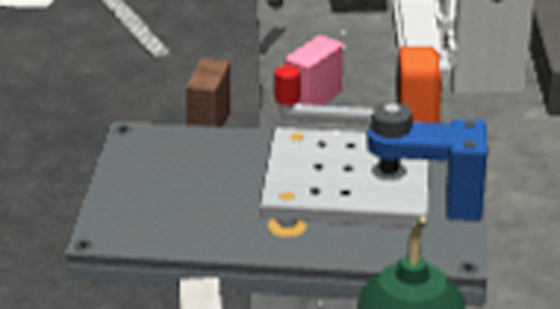

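The lever reads 0.005 rad, the stage is seated, the toe is on the spot and the arm is clear. I'm handing in.

```bash
python3 -c "
from plant import arm
print(arm.close_job())"
```

```text
the job is handed in; nothing more can be done
None
```

The job is done and handed in at about 25.6 s. I swung the lever open to about 1.51 rad and pushed the stage square, across and home without lifting it. Then I swung the lever closed and backed the arm clear.

**Last checks:**
- **Stage:** the brass dots on the stage top measured (-37.4, 37.8) and (-37.1, -38.1) mm at seated height in the top view. Seated, they should be at (-38, ±38). They did not move when the lever closed. The side view read about 2 mm off in x, and a fixed pad on the deck showed nearly the same offset, so I took it as calibration error.
- **Lever and toe:** the lever measured 0.005 rad, with the toe down on the dark spot. I could not measure the toe force directly.
- **Tools:** the walnut block, tape measure, gauge block and oil can looked upright in the last views. I did not re-measure their positions.

**What went wrong:** the reported TCP height was about 20 mm lower than the real fingertips. My first sweep therefore passed over the knob without moving the lever. I found the offset with a touch on the bench, which read about 25 N, and allowed for it from then on. The top and side views later agreed with it.

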